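# Load shale chips into the degassing chamber

### The job

Load the degassing chamber and open it to the gas analyser: first lift the lid off the chamber and lay it flat in its white tray, handle up, then take the scraper block and wipe all the loose shale chips along the steel sample tray and over its lip into the chamber (do not touch the chips on the sample tray with your fingers). Put the lid back on the chamber, fully seated, and only after that turn the valve lever fully open, in line with the pipe. Leave the scraper standing upright on its mat again, and the bottle, beaker, jar, wrench and screwdriver where they are.

Things in the scene. Friction and masses are not known exactly. Their poses are not given: they have to be found in the camera images.
- station: Loading station, one rigid fixed unit on an aluminium base plate (150 x 400 x 10 mm): a raised steel sample tray, the degassing chamber beyond the tray's open lip, then the chamber's ball valve. Origin on the bench under the middle of the lip; z up, x across the tray, y along the tray away from the chamber.
- tray_lip (a point): Middle of the sample tray's open lip on the tray floor, at station (0, 0, 115) mm, axes as the station's. The flat floor runs from y = 0 to the back rim at y = 256 mm and is 104 mm wide (x = -52 to 52) between side rims; the three rims are 4 mm thick and stand 14 mm above the floor. The chamber's outer wall starts right at y = 0, its rim 10 mm below the floor.
- chamber_in (a point): Centre of the chamber's inner floor, at station (0, -50, 18) mm; axes as the station's. The chamber is an open aluminium box, inside 116 (x) x 84 (y) mm, outside 132 x 100 mm, walls 8 mm; its flat rim is 87 mm above this point, at z = 105 mm.
- lid: Loose lid of the chamber, 0.24 kg. Origin: centre of its underside, z up. Plug 110 (x) x 78 (y) mm, z 0 to 8; aluminium flange 132 x 100 mm, z 8 to 14; black bar handle in the middle, 18 (x) x 44 (y) mm, z 14 to 46. Starts on the chamber, axes along the station's. Seated: plug in the mouth (3 mm play all round), x along the station's x (either way round), origin 79 mm above chamber_in.
- lid_tray: Shallow white open tray for the lid, fixed, 156 (x) x 124 (y) x 22 mm, walls and floor 5 mm, inside 146 x 114 mm. Origin at the centre of its underside. The lid lies flat in it with its long side (x) along the tray's x, either way round, lid origin 5 mm above the bench. It is on the left or the right of the bench.
- mat: Flat black rubber tool mat, fixed, 110 (x) x 150 (y) x 4 mm, where the scraper lives, on the other side of the bench from the lid tray. Origin at the centre of its underside.
- scraper: Scraper block, 0.25 kg: white block with a steel sole, 64 mm wide (x), 50 mm thick (y), 32 mm high, with a wooden grip rib standing on it, 50 mm wide (x), 20 mm thick (y), from z = 32 to 68 mm. Origin at the centre of its underside, z up; its broad faces look along its y. Starts upright on the mat.
- valve_hinge (a point): Axis of the ball valve's lever, at station (0, -175, 95) mm, at the lever's mid height.
- valve_tip (a point): A point on the lever's black grip 70 mm from the hinge axis, at its mid height. The lever is a flat horizontal bar, 19 mm wide and 14 mm high at the grip, whose end is 82 mm from the axis.
- valve (a joint): Angle of the ball valve's lever in rad: 0 shut, lever across the pipe, pointing along the station's -x; grows counter-clockwise seen from above to 1.57, fully open, lever along the pipe, pointing along the station's -y, away from the chamber. Starts nearly shut (0 to 0.2). It stays where it is left; about 2 N at the grip moves it.
- chip0: A dark grey angular shale chip, 30 x 24 x 17 mm (z), 20 to 30 g. Origin at the centre of its underside as first laid. Starts somewhere on the tray floor, or is absent.
- chip1: A dark grey angular shale chip, 28 x 22 x 20 mm (z), 20 to 30 g. Origin at the centre of its underside as first laid. Starts somewhere on the tray floor, or is absent.
- chip2: A dark grey angular shale chip, 32 x 22 x 16 mm (z), 20 to 30 g. Origin at the centre of its underside as first laid. Starts somewhere on the tray floor, or is absent.
- chip3: A dark grey angular shale chip, 26 x 24 x 18 mm (z), 20 to 30 g. Origin at the centre of its underside as first laid. Starts somewhere on the tray floor, or is absent.
- chip4: A dark grey angular shale chip, 30 x 20 x 18 mm (z), 20 to 30 g. Origin at the centre of its underside as first laid. Starts somewhere on the tray floor, or is absent.
- chip5: A dark grey angular shale chip, 27 x 23 x 16 mm (z), 20 to 30 g. Origin at the centre of its underside as first laid. Starts somewhere on the tray floor, or is absent.
- chip6: A dark grey angular shale chip, 29 x 22 x 18 mm (z), 20 to 30 g. Origin at the centre of its underside as first laid. Starts somewhere on the tray floor, or is absent.
- chip7: A dark grey angular shale chip, 25 x 22 x 17 mm (z), 20 to 30 g. Origin at the centre of its underside as first laid. Starts somewhere on the tray floor, or is absent.
- wash_bottle: Bystander: white plastic bottle, 66 mm across, 170 mm tall, on the left. Origin at the centre of its underside.
- wrench: Bystander: steel wrench, 170 mm long, lying between robot and station. Origin at the centre of its underside.
- beaker: Bystander: glass beaker, 72 mm across, 90 mm tall, between robot and station. Origin at the centre of its underside.
- jar: Bystander: small amber glass jar, 60 mm across, 75 mm tall, behind the station. Origin at the centre of its underside.
- screwdriver: Bystander: screwdriver, 160 mm long, lying on the right. Origin at the centre of its underside.
There are look-alikes about, which are no part of the job. Leave any orange or red look-alike of the lid alone.

How it is judged:
On the way, in this order (a step that is already met when the one before it is completed fails the run):
1. the lid lies flat in its tray, let go (horizontal distance between lid and lid_tray below 0.014 m and height (world z) of lid below 0.009 m and angle between lid's own z axis and vertical below 0.08 rad and contact force between the fingers and lid below 0.1 N), for 0.2 s.
2. all the chips are inside the chamber (x of chip0 in the frame of chamber_in between -0.062 and 0.062 m and y of chip0 in the frame of chamber_in between -0.046 and 0.046 m and z of each of chip0, chip1, chip2, chip3, chip4, chip5, chip6, chip7 in the frame of chamber_in below 0.081 m and x of chip1 in the frame of chamber_in between -0.062 and 0.062 m and y of chip1 in the frame of chamber_in between -0.046 and 0.046 m and x of chip2 in the frame of chamber_in between -0.062 and 0.062 m and y of chip2 in the frame of chamber_in between -0.046 and 0.046 m and x of chip3 in the frame of chamber_in between -0.062 and 0.062 m and y of chip3 in the frame of chamber_in between -0.046 and 0.046 m and x of chip4 in the frame of chamber_in between -0.062 and 0.062 m and y of chip4 in the frame of chamber_in between -0.046 and 0.046 m and x of chip5 in the frame of chamber_in between -0.062 and 0.062 m and y of chip5 in the frame of chamber_in between -0.046 and 0.046 m and x of chip6 in the frame of chamber_in between -0.062 and 0.062 m and y of chip6 in the frame of chamber_in between -0.046 and 0.046 m and x of chip7 in the frame of chamber_in between -0.062 and 0.062 m and y of chip7 in the frame of chamber_in between -0.046 and 0.046 m), for 0.2 s.
3. the lid is back on the chamber, fully seated and let go, with all the chips inside and the valve not yet opened (all of step 2 and horizontal distance between lid and chamber_in below 0.006 m and z of lid in the frame of chamber_in between 0.075 and 0.0825 m and angle between lid's own z axis and vertical below 0.05 rad and angle between the x axis of lid and the x axis of station, either way round below 0.1 rad and contact force between the fingers and lid below 0.1 N and value of joint valve below 0.6 rad), for 0.2 s.
4. the valve is fully open (value of joint valve above 1.4 rad), for 0.2 s.
At the end, for the whole second after the job is handed in: All chips present are inside the chamber; the lid is seated on it (centred within 6 mm, flange resting on the rim, level); the valve lever is within 0.17 rad of fully open; the scraper stands upright on its mat (its centre over the mat, its foot on it); all let go and at rest (all of step 2 and horizontal distance between lid and chamber_in below 0.006 m and z of lid in the frame of chamber_in between 0.075 and 0.0825 m and angle between lid's own z axis and vertical below 0.05 rad and angle between the x axis of lid and the x axis of station, either way round below 0.1 rad and contact force between the fingers and lid below 0.1 N and x of scraper in the frame of mat between -0.055 and 0.055 m and y of scraper in the frame of mat between -0.075 and 0.075 m and height (world z) of scraper below 0.008 m and angle between scraper's own z axis and vertical below 0.1 rad and value of joint valve above 1.4 rad and linear speed of each of lid, scraper below 0.02 m/s); the robot touches nothing.
It fails at once if the fingers touch a chip that lies on the sample tray ((contact force between the fingers and chip0 above 0.5 N and x of chip0 in the frame of station between -0.052 and 0.052 m and y of chip0 in the frame of station between 0 and 0.256 m and z of chip0 in the frame of station between 0.11 and 0.123 m) or (contact force between the fingers and chip1 above 0.5 N and x of chip1 in the frame of station between -0.052 and 0.052 m and y of chip1 in the frame of station between 0 and 0.256 m and z of chip1 in the frame of station between 0.11 and 0.123 m) or (contact force between the fingers and chip2 above 0.5 N and x of chip2 in the frame of station between -0.052 and 0.052 m and y of chip2 in the frame of station between 0 and 0.256 m and z of chip2 in the frame of station between 0.11 and 0.123 m) or (contact force between the fingers and chip3 above 0.5 N and x of chip3 in the frame of station between -0.052 and 0.052 m and y of chip3 in the frame of station between 0 and 0.256 m and z of chip3 in the frame of station between 0.11 and 0.123 m) or (contact force between the fingers and chip4 above 0.5 N and x of chip4 in the frame of station between -0.052 and 0.052 m and y of chip4 in the frame of station between 0 and 0.256 m and z of chip4 in the frame of station between 0.11 and 0.123 m) or (contact force between the fingers and chip5 above 0.5 N and x of chip5 in the frame of station between -0.052 and 0.052 m and y of chip5 in the frame of station between 0 and 0.256 m and z of chip5 in the frame of station between 0.11 and 0.123 m) or (contact force between the fingers and chip6 above 0.5 N and x of chip6 in the frame of station between -0.052 and 0.052 m and y of chip6 in the frame of station between 0 and 0.256 m and z of chip6 in the frame of station between 0.11 and 0.123 m) or (contact force between the fingers and chip7 above 0.5 N and x of chip7 in the frame of station between -0.052 and 0.052 m and y of chip7 in the frame of station between 0 and 0.256 m and z of chip7 in the frame of station between 0.11 and 0.123 m)).
It fails at once if a bystander is moved more than 30 mm or tipped over (distance of any of wash_bottle, wrench, beaker, jar, screwdriver from where it was at the start of the episode above 0.03 m or angle between any of wash_bottle, beaker, jar's own z axis and vertical above 0.6 rad).
Of chip0, chip1, chip2, chip3, chip4, chip5, chip6, chip7 only 4 to 8 are there at a start; the rules pass over those that are not, and their reading is None.
At some moment in a run one of scraper, lid may be knocked a few centimetres aside while the robot is not near it.
It also fails if it takes over 200 s, if anything falls off the work surface, if the arm or the gripper's body presses on something with over 40 N, if the wrist force passes 120 N, or if a joint passes its speed limit or range.

### The arm

A 6-joint arm with a two-finger parallel gripper is mounted at the origin on the work surface. World frame = base frame: x ahead of the robot, y to its left, z up, the work surface at z = 0. Lengths are in m, angles in rad, forces in N, time in s.
With the tool pointing down it reaches from about 0.25 to 0.775 m from the base axis. Payload 4 kg.
Tool frame: the origin (TCP) lies midway between the tips of the shut fingers; the grasp point (between the pads) lies 19 mm behind it; z points along the fingers, y is the direction in which the jaws open and shut (so a half turn about z gives the same grasp; the last joint's range is limited). The gripper opens to 85 mm and grips with 20 to 120 N. Pads are 22 mm wide; open, the fingers measure 114 mm over their backs; the gripper's body (76 mm by 85 mm) begins 54 mm behind the grasp point. The pads swing forward as they close: fully open they stand 13 mm farther back than shut.
Start: joints at [1.037, 0.087, 1.371, -0, 1.684, -0.103], TCP at [0.23, 0.5, 0.231] pointing down, gripper open.
Joint ranges: [-3.1, 3.1], [-0.76, 2.03], [0.27, 2.55], [-1.08, 4.22], [0.17, 2.65], [-2.57, 2.57]. Speed limits (rad/s): [2.79, 2.79, 3.14, 3.14, 3.14, 3.14].

### API

Orientations are given as a unit quaternion [x, y, z, w].
In Python, from station import monitor, eyes, finish_job, models gives the robot as it stands.
- The arm moves only by the tool arm_command, never from a script. Its argument "rows" is a list of rows, each a list of 3 entries, a list of its own where there are three numbers: the shift along the world's x, y, z in mm, then the turn, a rotation vector about the world's x, y, z in rad, then the opening, from -1 (shut) to 1 (fully open). A call has 1 to 12 rows; each row is the pose to reach, as a shift and turn from the pose commanded when the call began; what a row does not reach only later rows make up. A row lasts 1/12 s, in which the tool goes at most 41.7 mm and 7.16 degrees, less where a joint would pass 70% of its speed; a pose out of reach is approached as far as the arm can. A call with a gripper value outside its range is refused whole. The fingers move at their own pace and stop on an object; "force" is the grip in N (left out, the last holds). Time passes only in rows, so rows that repeat a pose let the fingers close. It gives the time, the measured TCP pose, the force and the opening at its end, in the units of the state.
- monitor.get_obs(): the state, without advancing time (a new reading comes with each control period).
- eyes.snapshot(name): name is "scene" or "top"; returns (picture, depth): 420x560x3 uint8, red, green, blue; 420x560 float32, m along the optical axis (not along the pixel's ray), 0 where there is no reading.
- eyes.camera_info(name): a dict with "camera_matrix" (3x3 intrinsics, pixels), "R" (3x3) and "t" (3): a world point X has camera coordinates R X + t. Camera axes: x right, y down, z forward; pixel columns grow to the right and rows downward; lengths in m; the calibration is good to about 2 mm. A picture is of the moment at which its call begins. camera_info takes no time and is no camera call.
- finish_job(): hands the job in, once; it reports no verdict.
Trained networks look in the newest picture that a camera, given by its name, has taken for a name from the list of things; names that differ only in an ending like _2 or _b are one class to them, and where a whole thing is asked for, a point or a joint stands for the part that bears it (a point fixed in the world has none). Each returns a list of dicts, best first, with "p" (0 to 1); they miss things now and then, are a little off and sometimes report something else, mostly with a low value. They report only what shows in the picture. A call takes as long as a camera call. They do not tell look-alikes from the thing itself.
- models.look_for(camera, label): "position" ([column, row] as shares, 0 to 1, of the picture: columns of its width, rows of its height, amid what is visible of it).
- models.pinpoint(camera, label): "position" ([column, row] as shares, 0 to 1, of the picture: columns of its width, rows of its height: a listed point, or the origin of a listed thing).
The state is a dict: "t": time; "joint_positions": joint angles; "qvel": joint speeds; "joint_torque": joint torques, N m; "eef_pos": TCP position; "ee_rot": TCP orientation; "wrist_force": force on the tool from outside, world axes, zero at the start; "ft_torque": the same for the moment, N m; "grip_width": opening from 0.0 (shut) to 1.0 (fully open).
Only numpy, scipy, OpenCV 4.12 (cv2) and the standard library are available. Lean on these libraries where they do the work, as an engineer would, in place of code of your own. Each camera call takes 0.05 s, during which the arm holds its last target. There are 200 camera calls.

## Working session

There is one attempt and no reset: what is moved stays moved. The work goes in short steps, Python scripts to look and compute and a tool call to move; the robot and the scene stay as the last step left them, time stands still between calls to the robot, and variables do not carry over. Pictures are saved under pics/ and viewed, about 12 in all and at most 16, crops included, and the job is handed in when it is done.

Besides the shell and the picture viewer there is one more tool, called by a JSON object that holds its "api" and its "payload", one argument or row to a line. arm_command: Moves the arm, as the interface text tells. Its arguments: {"type":"object","properties":{"rows":{"type":"array","items":{"type":"array"}},"force":{"type":"number"}},"required":["rows"]}

```bash
ls; mkdir -p pics
cat > h.py <<'E'
import numpy as np, cv2
from station import monitor, eyes, finish_job, models
def cam(n):
    c=eyes.camera_info(n); return np.array(c["camera_matrix"]),np.array(c["R"]),np.array(c["t"])
def snap(n,f=None):
    p,d=eyes.snapshot(n)
    if f: cv2.imwrite('pics/'+f,cv2.cvtColor(p,cv2.COLOR_RGB2BGR))
    return p,d
def ray(n,u,v):
    K,R,t=cam(n); o=-R.T@t; d=R.T@np.linalg.solve(K,[u,v,1.]); return o,d
def onz(n,u,v,z):
    o,d=ray(n,u,v); return o+d*(z-o[2])/d[2]
def cloud(n,d):
    K,R,t=cam(n); v,u=np.mgrid[:d.shape[0],:d.shape[1]]
    c=np.stack([(u-K[0,2])/K[0,0]*d,(v-K[1,2])/K[1,1]*d,d],-1)
    return (c-t)@R
def proj(n,X):
    K,R,t=cam(n); c=K@(R@np.array(X)+t); return c[:2]/c[2]
def pin(n,l,z=None):
    for q in models.pinpoint(n,l)[:3]:
        u,v=q["position"][0]*560,q["position"][1]*420
        print(n,l,round(q["p"],2),round(u),round(v), None if z is None else onz(n,u,v,z).round(4))
E
python3 - <<'E'
from h import *
o=monitor.get_obs(); print({k:np.round(v,3) for k,v in o.items()})
p,d=snap("scene","s0.png"); p2,d2=snap("top","t0.png")
for n in("scene","top"):
    K,R,t=cam(n); print(n,K[0,0],(-R.T@t).round(3),R[2].round(3))
pin("top","tray_lip",.115);pin("top","chamber_in",.018);pin("top","valve_hinge",.095);pin("top","valve_tip",.095)
pin("top","lid",.091+.006);pin("top","lid_tray",0);pin("top","mat",0);pin("top","scraper",.004)
for b in("wash_bottle","wrench","beaker","jar","screwdriver"):pin("top",b,0)
np.save('d0.npy',d2)
E
```

```text
pics
{'t': np.float64(0.0), 'joint_positions': array([ 1.037,  0.088,  1.372,  0.   ,  1.684, -0.103]), 'qvel': array([ 0.   ,  0.001,  0.   ,  0.   , -0.002, -0.002]), 'joint_torque': array([ 1.0000e-03, -3.5186e+01, -3.1328e+01,  0.0000e+00,  1.1000e-02,
        0.0000e+00]), 'eef_pos': array([0.229, 0.499, 0.23 ]), 'ee_rot': array([ 0.214,  0.977, -0.001, -0.   ]), 'wrist_force': array([ 0.206, -0.069, -0.501]), 'ft_torque': array([0.036, 0.012, 0.034]), 'grip_width': np.float64(1.001)}
scene 477.045686195372 [ 1.382 -0.434  1.008] [-0.662  0.287 -0.692]
top 541.2125592294954 [ 0.225 -0.053  1.594] [ 0.203  0.013 -0.979]
top tray_lip 0.92 270 179 [ 0.5876 -0.0224  0.115 ]
top tray_lip 0.72 236 171 [0.6049 0.0743 0.115 ]
top tray_lip 0.64 211 190 [0.5452 0.14   0.115 ]
top valve_hinge 0.98 331 181 [ 0.5979 -0.1937  0.095 ]
top valve_tip 0.52 160 237 [0.4067 0.2745 0.095 ]
top valve_tip 0.48 339 202 [ 0.5377 -0.2188  0.095 ]
top lid 0.96 157 302 [0.231  0.2653 0.097 ]
top lid 0.85 289 176 [ 0.6033 -0.0761  0.097 ]
top lid 0.83 424 301 [ 0.2753 -0.4612  0.097 ]
top lid_tray 0.67 366 250 [ 0.4161 -0.3138  0.    ]
top mat 0.64 155 235 [0.4252 0.3118 0.    ]
top scraper 0.77 166 236 [0.4217 0.2763 0.004 ]
top wash_bottle 0.93 134 188 [0.5615 0.3885 0.    ]
top wrench 0.64 289 249 [ 0.4076 -0.0873  0.    ]
top beaker 0.89 231 236 [0.4341 0.0847 0.    ]
top screwdriver 0.79 401 217 [ 0.5239 -0.4175  0.    ]
top screwdriver 0.43 222 172 [0.6277 0.1276 0.    ]
```

```bash
python3 -c "
import cv2,numpy as np
a=cv2.imread('pics/s0.png');b=cv2.imread('pics/t0.png')
cv2.imwrite('pics/s0b.png',cv2.resize(a,(800,600)));cv2.imwrite('pics/t0b.png',cv2.resize(b,(800,600)))"
```

```text
(no output)
```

View pics/s0b.png

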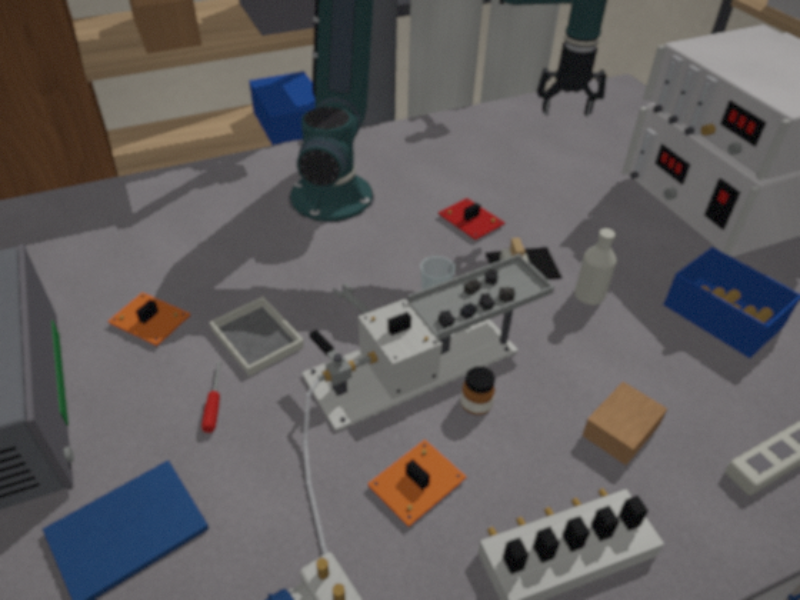

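View pics/t0b.png

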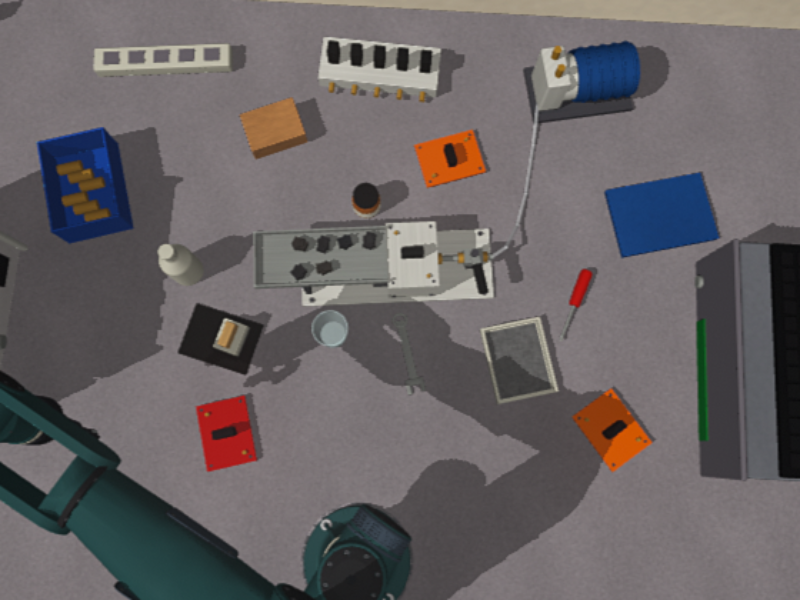

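The real lid is the white/aluminium one on the chamber, at top view (412,252) in the 800-px picture. Look-alikes are red (227,432) and orange (450,158) and (613,430). The tray carries 6 chips. The lid tray is at (519,360), the mat at (222,338) with the scraper at (231,336), and the valve lever at (480,275). Next I'll fit the geometry from depth.

```bash
cat >> h.py <<'E'
def rect(P,m,zlo,zhi,xr,yr):
    s=m&(P[...,2]>zlo)&(P[...,2]<zhi)&(P[...,0]>xr[0])&(P[...,0]<xr[1])&(P[...,1]>yr[0])&(P[...,1]<yr[1])
    l,lab,st,_=cv2.connectedComponentsWithStats(s.astype(np.uint8))
    if l<2: return None
    s=lab==1+np.argmax(st[1:,4]); q=P[s]
    (c,wh,a)=cv2.minAreaRect((q[:,:2]*1000).astype(np.float32))
    return dict(c=np.round(c,1),wh=np.round(wh,1),a=round(a,1),z=(np.median(q[:,2])*1000).round(1),mean=(q[:,:2].mean(0)*1000).round(1),n=len(q))
E
python3 - <<'E'
from h import *
p=cv2.cvtColor(cv2.imread('pics/t0.png'),cv2.COLOR_BGR2RGB).astype(int); d=np.load('d0.npy')
P=cloud("top",d); ok=d>0; b=p.sum(-1)
print('floor',np.median(P[230:260,180:200][...,2]), )
print('tray',rect(P,ok,.108,.14,(.5,.7),(-.005,.3)))
print('trayrim',rect(P,ok,.122,.14,(.5,.7),(-.005,.3)))
print('lid+tray',rect(P,ok,.104,.117,(.5,.7),(-.2,.3)))
print('lid',rect(P,ok,.104,.117,(.5,.7),(-.2,-.03)))
print('handle',rect(P,ok,.125,.16,(.5,.7),(-.15,-.03)))
print('base',rect(P,ok,.006,.014,(.48,.72),(-.3,.3)))
print('ltray',rect(P,ok,.012,.03,(.3,.52),(-.42,-.2)))
print('scr',rect(P,ok,.02,.09,(.3,.5),(.2,.4)))
print('scrib',rect(P,ok,.055,.09,(.3,.5),(.2,.4)))
print('mat',rect(P,ok&(b<110),-.01,.02,(.3,.52),(.18,.42)))
print('lever',rect(P,ok&(b<150),.08,.12,(.48,.62),(-.28,-.16)))
# bystander heights
print('beaker',rect(P,ok,.03,.12,(.38,.5),(.0,.14)),'bottle',rect(P,ok,.03,.2,(.45,.65),(.3,.45)),'jar',rect(P,ok,.04,.1,(.65,.8),(-.05,.1)))
for f in ('look_for','pinpoint'):
  for c in ("chip0",):
    for q in getattr(models,f)("top",c)[:10]: print(f,round(q['p'],2),np.round(np.array(q['position'])*[560,420]))
E
```

```text
floor -0.0007632319093736171
tray {'c': array([575.9, 113.9]), 'wh': array([116.4, 248.5]), 'a': 5.6, 'z': np.float64(115.8), 'mean': array([576.5, 116.6]), 'n': 3423}
trayrim {'c': array([575.8, 113.4]), 'wh': array([115.9, 248.6]), 'a': 6.1, 'z': np.float64(127.8), 'mean': array([574.4, 137.9]), 'n': 386}
lid+tray {'c': array([582.4,  56.6]), 'wh': array([134.9, 357.1]), 'a': 5.8, 'z': np.float64(112.2), 'mean': array([583.4,  38.4]), 'n': 3616}
lid {'c': array([595.7, -74.8]), 'wh': array([135.6,  95.5]), 'a': 3.5, 'z': np.float64(110.2), 'mean': array([592.3, -76.3]), 'n': 1274}
handle {'c': array([595. , -70.4]), 'wh': array([20.1, 42.4]), 'a': 6.0, 'z': np.float64(141.1), 'mean': array([593.6, -71. ]), 'n': 118}
base {'c': array([550.3, -44.7]), 'wh': array([ 85.8, 405.5]), 'a': 8.8, 'z': np.float64(9.5), 'mean': array([545.3, -65.4]), 'n': 1202}
ltray {'c': array([ 410.5, -302.1]), 'wh': array([156.4, 125.7]), 'a': 15.3, 'z': np.float64(20.9), 'mean': array([ 410.8, -301.3]), 'n': 388}
scr {'c': array([421.1, 287.4]), 'wh': array([53.4, 63.8]), 'a': 73.1, 'z': np.float64(38.3)
[... 454 characters left out ...]
117}
beaker {'c': array([442.9,  82.1]), 'wh': array([70.4, 68.1]), 'a': 4.7, 'z': np.float64(73.6), 'mean': array([450.7,  87.2]), 'n': 245} bottle {'c': array([555.1, 391.9]), 'wh': array([58.8, 65.1]), 'a': 57.1, 'z': np.float64(113.2), 'mean': array([550.2, 385.7]), 'n': 617} jar {'c': array([722.4,  30.1]), 'wh': array([56.7, 55.1]), 'a': 50.6, 'z': np.float64(72.0), 'mean': array([720.2,  30.1]), 'n': 331}
look_for 0.61 [258. 169.]
look_for 0.55 [208. 188.]
look_for 0.53 [240. 170.]
look_for 0.46 [208. 167.]
look_for 0.41 [222. 189.]
pinpoint 0.63 [226. 186.]
pinpoint 0.58 [256. 171.]
pinpoint 0.47 [212. 191.]
pinpoint 0.46 [207. 169.]
pinpoint 0.44 [239. 171.]
pinpoint 0.4 [225. 172.]
```

{"api": "arm_command", "payload": {
  "rows": [
    [[365, -571, 40], [0, 0, -1.038], 1],
    [[365, -571, 40], [0, 0, -1.038], 1],
    [[365, -571, 40], [0, 0, -1.038], 1],
    [[365, -571, 40], [0, 0, -1.038], 1],
    [[365, -571, 40], [0, 0, -1.038], 1],
    [[365, -571, 40], [0, 0, -1.038], 1],
    [[365, -571, 40], [0, 0, -1.038], 1],
    [[365, -571, 40], [0, 0, -1.038], 1],
    [[365, -571, 40], [0, 0, -1.038], 1],
    [[365, -571, 40], [0, 0, -1.038], 1],
    [[365, -571, 40], [0, 0, -1.038], 1],
    [[365, -571, 40], [0, 0, -1.038], 1]
  ],
  "force": 60
}}

```text
t: 1.85
eef_pos: [0.4992, 0.0772, 0.2613]
ee_rot: [0.67, 0.742, 0.0, 0.0]
wrist_force: [0.7, 0.5, 0.2]
grip_width: 1.001
```

{"api": "arm_command", "payload": {
  "rows": [
    [[95, -148, 0], [0, 0, 0], 1],
    [[95, -148, 0], [0, 0, 0], 1],
    [[95, -148, 0], [0, 0, 0], 1],
    [[95, -148, 0], [0, 0, 0], 1],
    [[95, -148, 0], [0, 0, 0], 1],
    [[95, -148, 0], [0, 0, 0], 1],
    [[95, -148, 0], [0, 0, 0], 1]
  ]
}}

```text
t: 2.43
eef_pos: [0.5933, -0.0686, 0.2604]
ee_rot: [0.67, 0.742, 0.0, -0.001]
wrist_force: [0.1, 0.5, 0.6]
grip_width: 1.0
```

Run:
```python
from h import *
o=monitor.get_obs();print(np.round(o['eef_pos'],4),np.round(o['joint_positions'],3))
p,d=snap("scene","s1.png"); P=cloud("scene",d); ok=d>0
b=p.astype(int).sum(-1)
print('handle',rect(P,ok&(b<150),.122,.16,(.55,.65),(-.13,-.02)))
print('rim',rect(P,ok,.122,.14,(.5,.7),(-.005,.3)))
print('lid',rect(P,ok&(b>200),.105,.117,(.5,.7),(-.15,-.02)))
cv2.imwrite('pics/s1c.png',cv2.resize(cv2.imread('pics/s1.png')[180:320,200:400],(800,560)))
```

```text
[ 0.5933 -0.0686  0.2604] [-2.110e-01  1.910e-01  1.197e+00  1.000e-03  1.755e+00 -3.120e-01]
handle {'c': array([598.5, -76.4]), 'wh': array([15.1, 39.7]), 'a': 6.6, 'z': np.float64(137.8), 'mean': array([601.7, -76.1]), 'n': 123}
rim {'c': array([574.6, 114.4]), 'wh': array([118.1, 246.8]), 'a': 6.0, 'z': np.float64(129.1), 'mean': array([584.9, 112.5]), 'n': 928}
lid {'c': array([593.6, -70.6]), 'wh': array([138.4, 110.2]), 'a': 5.3, 'z': np.float64(112.1), 'mean': array([601. , -75.3]), 'n': 1315}
```

View pics/s1c.png

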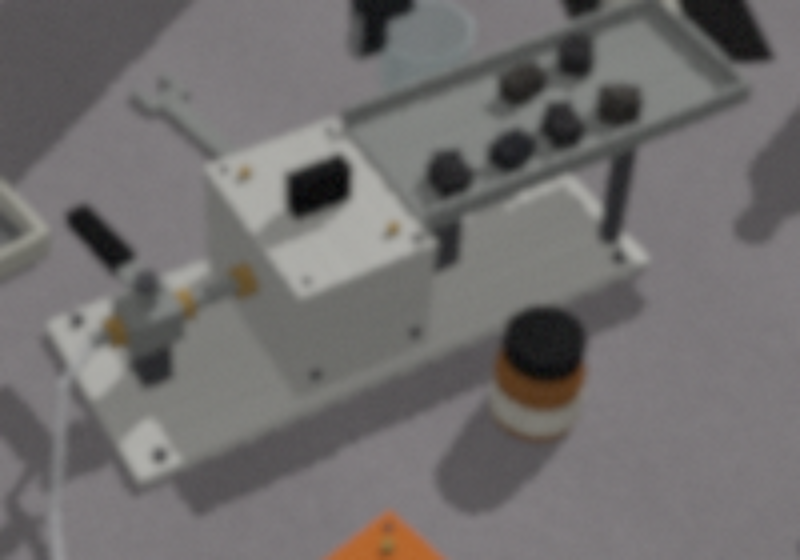

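The crop shows the white lid with its black handle on the chamber at (318,185), level and undisturbed. There are six chips on the tray. Descending to grip the handle.

{"api": "arm_command", "payload": {
  "rows": [
    [[3, -4, -35], [0, 0, 0], 1],
    [[3, -4, -70], [0, 0, 0], 1],
    [[3, -4, -105], [0, 0, 0], 1],
    [[3, -4, -130], [0, 0, 0], 1],
    [[3, -4, -143], [0, 0, 0], 1],
    [[3, -4, -143], [0, 0, 0], 1],
    [[3, -4, -143], [0, 0, 0], -1],
    [[3, -4, -143], [0, 0, 0], -1],
    [[3, -4, -143], [0, 0, 0], -1],
    [[3, -4, -143], [0, 0, 0], -1],
    [[3, -4, -143], [0, 0, 0], -1],
    [[3, -4, -143], [0, 0, 0], -1]
  ],
  "force": 60
}}

```text
t: 3.48
eef_pos: [0.5971, -0.0731, 0.1196]
ee_rot: [0.67, 0.742, 0.001, 0.001]
wrist_force: [1.4, -0.3, -1.6]
grip_width: 0.194
```

{"api": "arm_command", "payload": {
  "rows": [
    [[0, 0, 0], [0, 0, 0], -1],
    [[0, 0, 0], [0, 0, 0], -1],
    [[0, 0, 0], [0, 0, 0], -1],
    [[0, 0, 0], [0, 0, 0], -1],
    [[0, 0, 0], [0, 0, 0], -1],
    [[0, 0, 0], [0, 0, 0], -1]
  ]
}}

```text
t: 3.98
eef_pos: [0.5972, -0.073, 0.1193]
ee_rot: [0.67, 0.742, 0.001, 0.001]
wrist_force: [-1.1, 0.5, 6.3]
grip_width: 0.199
```

{"api": "arm_command", "payload": {
  "rows": [
    [[0, 0, 10], [0, 0, 0], -1],
    [[0, 0, 25], [0, 0, 0], -1],
    [[0, 0, 45], [0, 0, 0], -1],
    [[0, 0, 65], [0, 0, 0], -1],
    [[0, 0, 85], [0, 0, 0], -1],
    [[-15, -20, 90], [0, 0, 0.02], -1],
    [[-35, -45, 90], [0, 0, 0.05], -1],
    [[-55, -70, 90], [0, 0, 0.08], -1],
    [[-75, -95, 90], [0, 0, 0.11], -1],
    [[-95, -120, 90], [0, 0, 0.14], -1],
    [[-115, -145, 90], [0, 0, 0.166], -1],
    [[-135, -170, 90], [0, 0, 0.166], -1]
  ]
}}

```text
t: 4.98
eef_pos: [0.46, -0.2433, 0.2069]
ee_rot: [0.606, 0.796, 0.0, -0.001]
wrist_force: [0.2, -0.4, -2.0]
grip_width: 0.2
```

{"api": "arm_command", "payload": {
  "rows": [
    [[-20, -25, 0], [0, 0, 0], -1],
    [[-40, -48, 0], [0, 0, 0], -1],
    [[-52, -60, 0], [0, 0, 0], -1],
    [[-52, -60, -10], [0, 0, 0], -1],
    [[-52, -60, -20], [0, 0, 0], -1],
    [[-52, -60, -20], [0, 0, 0], -1],
    [[-52, -60, -20], [0, 0, 0], -1]
  ]
}}

```text
t: 5.57
eef_pos: [0.4094, -0.3013, 0.1859]
ee_rot: [0.606, 0.796, 0.001, -0.002]
wrist_force: [-0.3, 0.2, -2.5]
grip_width: 0.197
```

Run:
```python
from h import *
o=monitor.get_obs();print(np.round(o['eef_pos'],4),o['ee_rot'],o['grip_width'],o['wrist_force'])
p,d=snap("scene","s2.png"); P=cloud("scene",d); ok=d>0
b=p.astype(int).sum(-1)
print('lid',rect(P,ok&(b>200),.13,.19,(.3,.5),(-.45,-.2)))
p,d=snap("top","t2.png"); P=cloud("top",d); ok=d>0
b=p.astype(int).sum(-1)
print('lid',rect(P,ok&(b>150),.13,.19,(.3,.52),(-.42,-.2)))
cv2.imwrite('pics/s2c.png',cv2.resize(cv2.imread('pics/s2.png')[120:340,80:360],(700,550)))
```

```text
[ 0.4094 -0.3013  0.1859] [ 6.05769284e-01  7.95637703e-01  5.27249394e-04 -1.98566531e-03] 0.19673363481182 [-0.33239936  0.17024421 -2.52855215]
lid {'c': array([ 408.6, -302.3]), 'wh': array([138.7, 101.8]), 'a': 15.7, 'z': np.float64(178.7), 'mean': array([ 424.7, -305.1]), 'n': 1036}
lid {'c': array([ 382.5, -282.3]), 'wh': array([105. ,  73.1]), 'a': 30.4, 'z': np.float64(178.0), 'mean': array([ 378. , -283.2]), 'n': 625}
```

View pics/s2c.png

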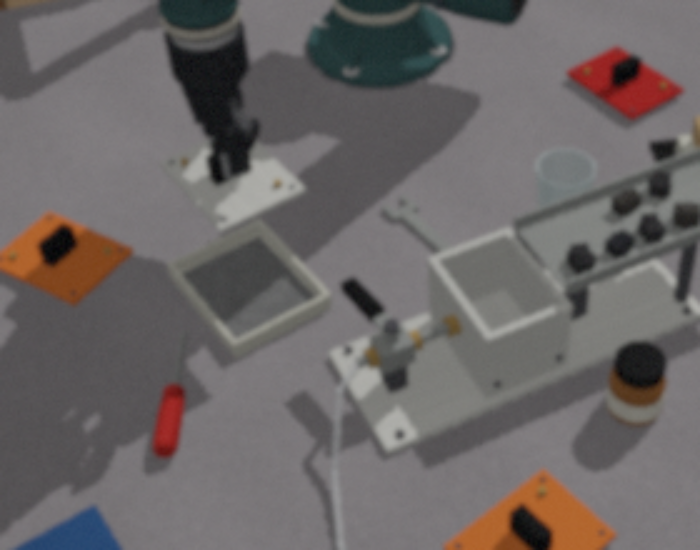

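The lid is held level over its tray, which sits empty below at (250,290). Lowering.

{"api": "arm_command", "payload": {
  "rows": [
    [[1, -1, -25], [0, 0, 0], -1],
    [[1, -1, -50], [0, 0, 0], -1],
    [[1, -1, -75], [0, 0, 0], -1],
    [[1, -1, -100], [0, 0, 0], -1],
    [[1, -1, -120], [0, 0, 0], -1],
    [[1, -1, -135], [0, 0, 0], -1],
    [[1, -1, -145], [0, 0, 0], -1],
    [[1, -1, -152], [0, 0, 0], -1],
    [[1, -1, -156], [0, 0, 0], -1],
    [[1, -1, -159], [0, 0, 0], -1],
    [[1, -1, -159], [0, 0, 0], -1],
    [[1, -1, -159], [0, 0, 0], -1]
  ]
}}

```text
t: 6.67
eef_pos: [0.4111, -0.3042, 0.0297]
ee_rot: [0.606, 0.795, -0.0, 0.001]
wrist_force: [-0.1, -0.4, -1.9]
grip_width: 0.194
```

{"api": "arm_command", "payload": {
  "rows": [
    [[0, 0, 0], [0, 0, 0], 0],
    [[0, 0, 0], [0, 0, 0], 0.5],
    [[0, 0, 0], [0, 0, 0], 1],
    [[0, 0, 0], [0, 0, 0], 1],
    [[0, 0, 0], [0, 0, 0], 1],
    [[0, 0, 30], [0, 0, 0], 1],
    [[0, 0, 60], [0, 0, 0], 1],
    [[0, 0, 100], [0, 0, 0], 1],
    [[0, 0, 140], [0, 0, 0], 1],
    [[0, 0, 180], [0, 0, 0], 1],
    [[0, 0, 220], [0, 0, 0], 1],
    [[0, 0, 220], [0, 0, 0], 1]
  ]
}}

```text
t: 7.67
eef_pos: [0.4132, -0.3063, 0.2596]
ee_rot: [0.606, 0.795, -0.001, 0.009]
wrist_force: [0.2, -0.7, 1.1]
grip_width: 1.001
```

Run:
```python
from h import *
o=monitor.get_obs();print(np.round(o['eef_pos'],4),o['ee_rot'],o['grip_width'],o['wrist_force'])
p,d=snap("scene","s3.png"); P=cloud("scene",d); ok=d>0
b=p.astype(int).sum(-1)
print('lid',rect(P,ok&(b>150),.016,.024,(.3,.5),(-.45,-.2)))
print('handle',rect(P,ok&(b<150),.03,.07,(.3,.5),(-.4,-.2)))
```

```text
[ 0.4132 -0.3063  0.2596] [ 0.60624566  0.79522309 -0.00086341  0.0092575 ] 1.0008091804893806 [ 0.15881093 -0.70666837  1.09210421]
lid {'c': array([ 408.7, -305. ]), 'wh': array([163.7, 126. ]), 'a': 15.2, 'z': np.float64(20.3), 'mean': array([ 416.3, -306.6]), 'n': 1289}
handle {'c': array([ 414.3, -305.9]), 'wh': array([16.2, 41.2]), 'a': 12.3, 'z': np.float64(46.1), 'mean': array([ 416.9, -305.9]), 'n': 117}
```

{"api": "arm_command", "payload": {
  "rows": [
    [[8, 593, 0], [0, 0, 1.007], 1],
    [[8, 593, 0], [0, 0, 1.007], 1],
    [[8, 593, 0], [0, 0, 1.007], 1],
    [[8, 593, 0], [0, 0, 1.007], 1],
    [[8, 593, 0], [0, 0, 1.007], 1],
    [[8, 593, 0], [0, 0, 1.007], 1],
    [[8, 593, 0], [0, 0, 1.007], 1],
    [[8, 593, 0], [0, 0, 1.007], 1],
    [[8, 593, 0], [0, 0, 1.007], 1],
    [[8, 593, 0], [0, 0, 1.007], 1],
    [[8, 593, 0], [0, 0, 1.007], 1],
    [[8, 593, 0], [0, 0, 1.007], 1]
  ]
}}

```text
t: 8.72
eef_pos: [0.4162, 0.1981, 0.2476]
ee_rot: [0.147, 0.989, -0.0, -0.001]
wrist_force: [1.2, 0.5, -0.4]
grip_width: 0.998
```

Run:
```python
from h import *
o=monitor.get_obs();print(np.round(o['eef_pos'],4),o['ee_rot'],o['grip_width'],o['wrist_force'])
p,d=snap("top","t4.png"); P=cloud("top",d); ok=d>0
b=p.astype(int).sum(-1)
print('lid handle',rect(P,ok&(b<150),.03,.07,(.3,.5),(-.4,-.2)))
print('scr',rect(P,ok,.02,.09,(.3,.5),(.2,.4)))
print('scrib',rect(P,ok,.055,.09,(.3,.5),(.2,.4)))
# chips in station frame
lip=np.array([590,-21.5]);a=np.radians(5.9);R=np.array([[np.cos(a),np.sin(a)],[-np.sin(a),np.cos(a)]])
m=ok&(P[...,2]>.122)&(P[...,2]<.15)&(b<200)
Q=(P[...,:2]*1000-lip)@R.T
m&=(abs(Q[...,0])<50)&(Q[...,1]>-5)&(Q[...,1]<252)
l,lab,st,_=cv2.connectedComponentsWithStats(m.astype(np.uint8))
for i in range(1,l):
    if st[i,4]>8:
        q=Q[lab==i];print(st[i,4],q.min(0).round(),q.max(0).round())
p,d=snap("scene","s4.png"); P=cloud("scene",d); ok=d>0
print('scrib scene',rect(P,ok,.055,.09,(.3,.5),(.2,.4)))
a=cv2.imread('pics/t4.png')[140:290,100:400];b=cv2.imread('pics/s4.png')[120:240,240:480]
cv2.imwrite('pics/c4.png',np.vstack([cv2.resize(a,(600,300)),cv2.resize(b,(600,300))]))
```

```text
[0.4162 0.1981 0.2476] [ 1.47242621e-01  9.89100158e-01 -3.86901167e-04 -5.81592219e-04] 0.9978313489287104 [ 1.22179788  0.45984145 -0.37736005]
lid handle {'c': array([ 409.6, -301.8]), 'wh': array([16.1, 42. ]), 'a': 15.5, 'z': np.float64(50.4), 'mean': array([ 409.1, -301.1]), 'n': 94}
scr {'c': array([410.5, 291.2]), 'wh': array([52.4, 41.6]), 'a': 74.5, 'z': np.float64(38.4), 'mean': array([407. , 286.9]), 'n': 244}
scrib {'c': array([411.2, 290.5]), 'wh': array([20.9, 29.2]), 'a': 73.2, 'z': np.float64(70.6), 'mean': array([409.9, 289.8]), 'n': 80}
78 [10. 21.] [43. 44.]
72 [  8. 111.] [ 38. 133.]
64 [12. 66.] [39. 94.]
73 [ 13. 153.] [ 37. 180.]
63 [-35. 108.] [-13. 134.]
69 [-42. 156.] [-17. 184.]
scrib scene {'c': array([421.8, 283.6]), 'wh': array([21.6, 51.9]), 'a': 72.3, 'z': np.float64(71.6), 'mean': array([423.3, 281.8]), 'n': 93}
```

View pics/c4.png

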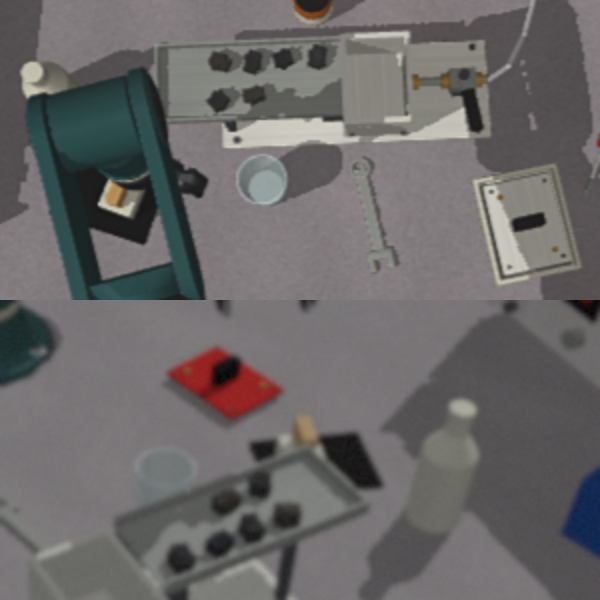

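Top: lid flat in its tray at (527,222). The scraper stands upright on the mat at (118,197), unmoved, with six chips on the tray. Moving over the scraper.

{"api": "arm_command", "payload": {
  "rows": [
    [[5, 40, -20], [0, 0, 0], 1],
    [[5, 75, -40], [0, 0, 0], 1],
    [[5, 88, -60], [0, 0, 0], 1],
    [[5, 88, -90], [0, 0, 0], 1],
    [[5, 88, -120], [0, 0, 0], 1],
    [[5, 88, -120], [0, 0, 0], 1],
    [[5, 88, -120], [0, 0, 0], 1]
  ]
}}

```text
t: 9.4
eef_pos: [0.4207, 0.2826, 0.1263]
ee_rot: [0.148, 0.989, -0.002, -0.003]
wrist_force: [0.8, 0.9, 0.9]
grip_width: 1.001
```

{"api": "arm_command", "payload": {
  "rows": [
    [[1, 4, -25], [0, 0, 0], 1],
    [[1, 4, -50], [0, 0, 0], 1],
    [[1, 4, -70], [0, 0, 0], 1],
    [[1, 4, -82], [0, 0, 0], 1],
    [[1, 4, -82], [0, 0, 0], 1],
    [[1, 4, -82], [0, 0, 0], -1],
    [[1, 4, -82], [0, 0, 0], -1],
    [[1, 4, -82], [0, 0, 0], -1],
    [[1, 4, -82], [0, 0, 0], -1],
    [[1, 4, -82], [0, 0, 0], -1],
    [[1, 4, -82], [0, 0, 0], -1],
    [[1, 4, -82], [0, 0, 0], -1]
  ],
  "force": 90
}}

```text
t: 10.4
eef_pos: [0.4238, 0.2882, 0.0477]
ee_rot: [0.147, 0.989, 0.0, 0.001]
wrist_force: [0.2, -1.1, 3.7]
grip_width: 0.218
```

{"api": "arm_command", "payload": {
  "rows": [
    [[0, 0, 0], [0, 0, 0], -1],
    [[0, 0, 0], [0, 0, 0], -1],
    [[0, 0, 0], [0, 0, 0], -1],
    [[0, 0, 0], [0, 0, 0], -1]
  ]
}}

```text
t: 10.73
eef_pos: [0.4238, 0.2882, 0.0477]
ee_rot: [0.147, 0.989, 0.0, 0.001]
wrist_force: [-1.3, -2.5, 5.3]
grip_width: 0.212
```

{"api": "arm_command", "payload": {
  "rows": [
    [[0, 0, 20], [0, 0, 0], -1],
    [[0, 0, 50], [0, 0, 0], -1],
    [[0, 0, 80], [0, 0, 0], -1],
    [[0, 0, 110], [0, 0, 0], -1],
    [[0, 0, 140], [0, 0, 0], -1],
    [[0, 0, 165], [0, 0, 0.04], -1],
    [[25, -13, 165], [0, 0, 0.1], -1],
    [[55, -29, 165], [0, 0, 0.18], -1],
    [[85, -45, 165], [0, 0, 0.26], -1],
    [[110, -59, 165], [0, 0, 0.32], -1],
    [[135, -73, 165], [0, 0, 0.36], -1],
    [[150, -81, 165], [0, 0, 0.398], -1]
  ]
}}

```text
t: 11.73
eef_pos: [0.575, 0.2053, 0.2095]
ee_rot: [-0.051, 0.999, -0.0, -0.001]
wrist_force: [0.0, 0.9, -2.8]
grip_width: 0.213
```

{"api": "arm_command", "payload": {
  "rows": [
    [[10, -6, 0], [0, 0, 0], -1],
    [[11, -6, 0], [0, 0, 0], -1],
    [[11, -6, 0], [0, 0, 0], -1],
    [[11, -6, 0], [0, 0, 0], -1]
  ]
}}

```text
t: 12.07
eef_pos: [0.5832, 0.202, 0.2113]
ee_rot: [-0.051, 0.999, 0.0, -0.001]
wrist_force: [0.0, 0.1, -1.7]
grip_width: 0.212
```

```bash
cat >> h.py <<'E'
LIP=np.array([590,-21.5]);_a=np.radians(5.9);RS=np.array([[np.cos(_a),np.sin(_a)],[-np.sin(_a),np.cos(_a)]])
def st(P): return (np.asarray(P)[...,:2]*1000-LIP)@RS.T
def w(x,y): return (RS.T@np.array([x,y])+LIP).round(1)
E
python3 - <<'E'
from h import *
o=monitor.get_obs();print(np.round(o['eef_pos'],4),o['ee_rot'],o['grip_width'],o['wrist_force'],'st',st(o['eef_pos']))
p,d=snap("scene","s5.png"); P=cloud("scene",d); ok=d>0
b=p.astype(int).sum(-1)
print('block top',rect(P,ok&(b>250),.19,.26,(.5,.68),(.12,.3)),'tcp',)
print('rim',rect(P,ok,.122,.14,(.5,.7),(-.005,.3)))
p,d=snap("top","t5.png"); P=cloud("top",d); ok=d>0
b=p.astype(int).sum(-1)
print('block top',rect(P,ok&(b>250),.19,.26,(.5,.68),(.12,.3)),'tcp',)
a=cv2.imread('pics/t5.png')[130:260,100:400];b=cv2.imread('pics/s5.png')[120:260,240:480]
cv2.imwrite('pics/c5.png',np.vstack([cv2.resize(a,(600,260)),cv2.resize(b,(600,340))]))
print(w(18,222),w(18,-5),w(-18,222),w(-18,-5))
E
```

```text
[0.5832 0.202  0.2113] [-5.13388122e-02  9.98680919e-01  2.81489765e-04 -8.17835965e-04] 0.21242216910055306 [ 0.00831912  0.10473366 -1.6936825 ] st [ 16.23800968 222.9743222 ]
block top {'c': array([581.5, 198.6]), 'wh': array([66.1, 52.9]), 'a': 5.6, 'z': np.float64(201.1), 'mean': array([593.7, 192.7]), 'n': 352} tcp
rim {'c': array([610.3, 116.1]), 'wh': array([ 49.1, 247.6]), 'a': 6.4, 'z': np.float64(129.7), 'mean': array([618.1,  99.5]), 'n': 570}
block top {'c': array([563.2, 210.6]), 'wh': array([29.6, 28. ]), 'a': 4.9, 'z': np.float64(204.7), 'mean': array([560.7, 209.9]), 'n': 123} tcp
[585.1 201.2] [608.4 -24.6] [549.3 197.5] [572.6 -28.3]
```

View pics/c5.png

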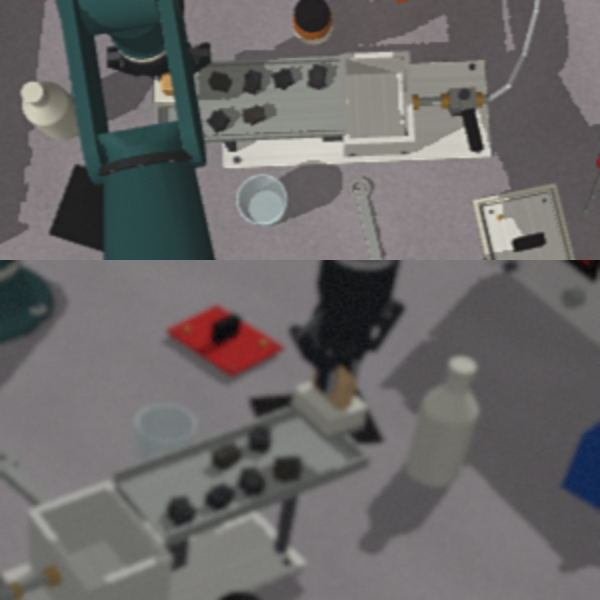

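The scraper is gripped upright over the back end of the tray at (335,405), with clear floor below it behind the last chips. Lowering it.

{"api": "arm_command", "payload": {
  "rows": [
    [[1, 0, -12], [0, 0, 0], -1],
    [[1, 0, -24], [0, 0, 0], -1],
    [[1, 0, -36], [0, 0, 0], -1],
    [[1, 0, -44], [0, 0, 0], -1],
    [[1, 0, -50], [0, 0, 0], -1],
    [[1, 0, -52], [0, 0, 0], -1],
    [[1, 0, -52], [0, 0, 0], -1],
    [[1, 0, -52], [0, 0, 0], -1]
  ]
}}

```text
t: 12.83
eef_pos: [0.5854, 0.2012, 0.1597]
ee_rot: [-0.051, 0.999, 0.0, 0.0]
wrist_force: [0.6, 0.4, -2.4]
grip_width: 0.213
```

{"api": "arm_command", "payload": {
  "rows": [
    [[1, -10, -1], [0, 0, 0], -1],
    [[2, -20, -1], [0, 0, 0], -1],
    [[3, -30, -1], [0, 0, 0], -1],
    [[4, -40, -1], [0, 0, 0], -1],
    [[5, -50, -1], [0, 0, 0], -1],
    [[6, -60, -1], [0, 0, 0], -1],
    [[7, -70, -1], [0, 0, 0], -1],
    [[8, -80, -1], [0, 0, 0], -1],
    [[9, -90, -1], [0, 0, 0], -1],
    [[10, -100, -1], [0, 0, 0], -1],
    [[11, -110, -1], [0, 0, 0], -1],
    [[12, -120, -1], [0, 0, 0], -1]
  ]
}}

```text
t: 13.83
eef_pos: [0.5973, 0.0802, 0.1588]
ee_rot: [-0.051, 0.999, 0.0, 0.0]
wrist_force: [0.8, 0.8, -2.4]
grip_width: 0.215
```

Run:
```python
from h import *
o=monitor.get_obs();print(np.round(o['eef_pos'],4),o['ee_rot'],o['grip_width'],o['wrist_force'],'st',st(o['eef_pos']))
p,d=snap("scene","s6.png");p,d=snap("top","t6.png")
a=cv2.imread('pics/t6.png')[130:260,100:400];b=cv2.imread('pics/s6.png')[120:260,240:480]
cv2.imwrite('pics/c6.png',np.vstack([cv2.resize(a,(600,260)),cv2.resize(b,(600,340))]))
```

```text
[0.5973 0.0802 0.1588] [-5.11058451e-02  9.98693239e-01  7.71721471e-05  1.39222827e-05] 0.21490961861499477 [ 0.84592111  0.84667375 -2.41412517] st [ 17.72825308 100.41588616]
```

View pics/c6.png

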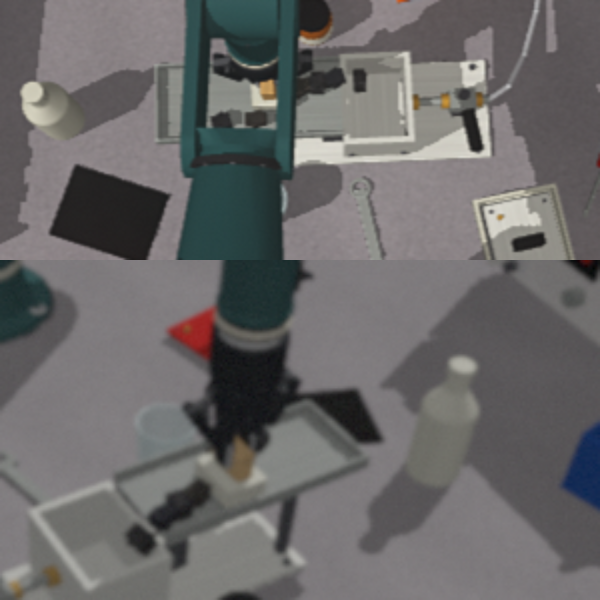

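The chips are pushed in a line ahead of the block, with the first just at the chamber edge (140,540), and the fingers are clear above them. Continuing over the lip.

{"api": "arm_command", "payload": {
  "rows": [
    [[1, -9, 0], [0, 0, 0], -1],
    [[2, -18, 0], [0, 0, 0], -1],
    [[3, -27, 0], [0, 0, 0], -1],
    [[4, -36, 0], [0, 0, 0], -1],
    [[5, -45, 0], [0, 0, 0], -1],
    [[6, -54, 0], [0, 0, 0], -1],
    [[7, -63, 0], [0, 0, 0], -1],
    [[8, -72, 0], [0, 0, 0], -1],
    [[9, -81, 0], [0, 0, 0], -1],
    [[10, -90, 0], [0, 0, 0], -1],
    [[11, -100, 0], [0, 0, 0], -1],
    [[11, -110, 0], [0, 0, 0], -1]
  ]
}}

```text
t: 14.93
eef_pos: [0.6085, -0.0298, 0.1589]
ee_rot: [-0.051, 0.999, 0.0, 0.0]
wrist_force: [-0.8, -0.2, -1.2]
grip_width: 0.212
```

{"api": "arm_command", "payload": {
  "rows": [
    [[0, 0, 0], [0, 0, 0], -1],
    [[0, 0, 0], [0, 0, 0], -1],
    [[0, 0, 30], [0, 0, 0], -1],
    [[0, 0, 60], [0, 0, 0], -1],
    [[-10, 35, 60], [0, 0, 0], -1],
    [[-20, 70, 60], [0, 0, 0], -1],
    [[-30, 105, 60], [0, 0, 0], -1],
    [[-40, 140, 60], [0, 0, 0], -1],
    [[-50, 175, 60], [0, 0, 0], -1],
    [[-58, 210, 60], [0, 0, 0], -1],
    [[-59, 228, 60], [0, 0, 0], -1],
    [[-59, 228, 60], [0, 0, 0], -1]
  ]
}}

```text
t: 15.93
eef_pos: [0.5477, 0.2039, 0.2186]
ee_rot: [-0.054, 0.999, 0.001, -0.0]
wrist_force: [-1.0, -0.7, -2.2]
grip_width: 0.216
```

```bash
cat > chips.py <<'E'
from h import *
def chips(tag):
    for n in("top","scene"):
        p,d=snap(n,f"{n}_{tag}.png"); P=cloud(n,d); b=p.astype(int).sum(-1); Q=st(P); z=P[...,2]
        m=(d>0)&(b<190)&(z>.0)&(z<.15)&(abs(Q[...,0])<54)&(Q[...,1]>-92)&(Q[...,1]<190)&((z>.119)|(Q[...,1]<0))
        l,lab,s,_=cv2.connectedComponentsWithStats(m.astype(np.uint8))
        for i in range(1,l):
            if s[i,4]>10:
                q=Q[lab==i];zz=z[lab==i];print(n,s[i,4],q.min(0).round(),q.max(0).round(),'z',np.percentile(zz*1000,[5,50,95]).round())
E
python3 - <<'E'
from chips import *
o=monitor.get_obs();print(np.round(o['eef_pos'],4),o['ee_rot'],o['grip_width'],o['wrist_force'],'st',st(o['eef_pos']))
chips("7")
a=cv2.imread('pics/top_7.png')[130:260,100:400];b=cv2.imread('pics/scene_7.png')[160:300,220:460]
cv2.imwrite('pics/c7.png',np.vstack([cv2.resize(a,(600,260)),cv2.resize(b,(600,340))]))
print(w(-18,222))
E
```

```text
[0.5477 0.2039 0.2186] [-5.43632107e-02  9.98520380e-01  1.26303371e-03 -3.11303484e-04] 0.21592169904079148 [-1.0081173  -0.72131922 -2.18624384] st [-18.87095606 228.5948714 ]
top 73 [ 24. -62.] [ 53. -40.] z [25. 34. 40.]
top 42 [  6. -92.] [ 25. -74.] z [33. 39. 46.]
top 50 [ -7. -30.] [ 23. -11.] z [28. 39. 43.]
top 78 [-45. 154.] [-18. 182.] z [122. 132. 138.]
top 72 [-42. 106.] [-20. 132.] z [122. 133. 137.]
top 56 [-40. -84.] [-15. -60.] z [30. 40. 46.]
scene 81 [-39. 151.] [-16. 180.] z [121. 132. 138.]
scene 75 [-36. 102.] [-16. 131.] z [122. 132. 137.]
[549.3 197.5]
```

View pics/c7.png

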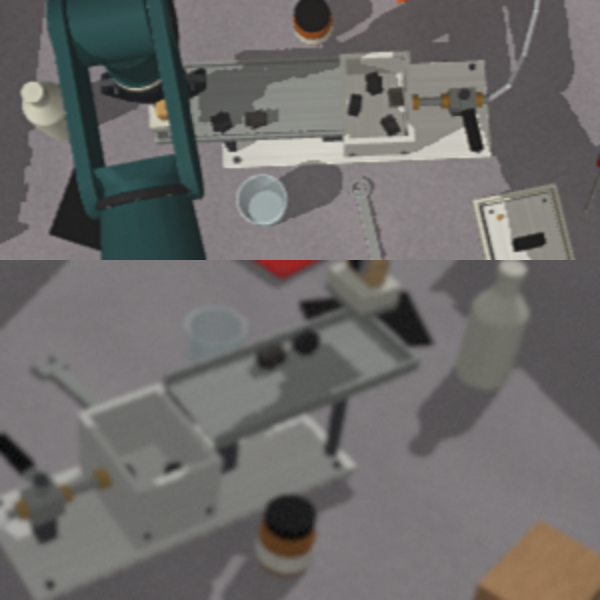

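Four chips are in the chamber at (355–395,85–125), and two remain at x ≈ −30. Second pass.

{"api": "arm_command", "payload": {
  "rows": [
    [[2, -9, -10], [0, 0, 0], -1],
    [[2, -9, -20], [0, 0, 0], -1],
    [[2, -9, -32], [0, 0, 0], -1],
    [[2, -9, -44], [0, 0, 0], -1],
    [[2, -9, -54], [0, 0, 0], -1],
    [[2, -9, -59], [0, 0, 0], -1],
    [[2, -9, -60], [0, 0, 0], -1],
    [[2, -9, -60], [0, 0, 0], -1]
  ]
}}

```text
t: 16.7
eef_pos: [0.551, 0.1897, 0.1588]
ee_rot: [-0.051, 0.999, -0.0, -0.0]
wrist_force: [-1.7, -0.6, 0.4]
grip_width: 0.213
```

{"api": "arm_command", "payload": {
  "rows": [
    [[0, -10, 0], [0, 0, 0], -1],
    [[1, -20, 0], [0, 0, 0], -1],
    [[2, -30, 0], [0, 0, 0], -1],
    [[3, -40, 0], [0, 0, 0], -1],
    [[4, -50, 0], [0, 0, 0], -1],
    [[5, -60, 0], [0, 0, 0], -1],
    [[6, -70, 0], [0, 0, 0], -1],
    [[7, -80, 0], [0, 0, 0], -1],
    [[8, -90, 0], [0, 0, 0], -1],
    [[9, -100, 0], [0, 0, 0], -1],
    [[10, -110, 0], [0, 0, 0], -1],
    [[11, -120, 0], [0, 0, 0], -1]
  ]
}}

```text
t: 17.7
eef_pos: [0.5623, 0.0692, 0.1588]
ee_rot: [-0.051, 0.999, 0.0, -0.0]
wrist_force: [1.2, 1.1, -1.1]
grip_width: 0.22
```

{"api": "arm_command", "payload": {
  "rows": [
    [[1, -9, 0], [0, 0, 0], -1],
    [[2, -18, 0], [0, 0, 0], -1],
    [[3, -27, 0], [0, 0, 0], -1],
    [[4, -36, 0], [0, 0, 0], -1],
    [[5, -45, 0], [0, 0, 0], -1],
    [[6, -54, 0], [0, 0, 0], -1],
    [[7, -63, 0], [0, 0, 0], -1],
    [[8, -72, 0], [0, 0, 0], -1],
    [[9, -81, 0], [0, 0, 0], -1],
    [[10, -90, 0], [0, 0, 0], -1],
    [[11, -98, 0], [0, 0, 0], -1],
    [[11, -100, 0], [0, 0, 0], -1]
  ]
}}

```text
t: 18.7
eef_pos: [0.5735, -0.0314, 0.1588]
ee_rot: [-0.05, 0.999, -0.0, 0.0]
wrist_force: [0.4, 0.8, -0.8]
grip_width: 0.215
```

{"api": "arm_command", "payload": {
  "rows": [
    [[0, 0, 0], [0, 0, 0], -1],
    [[0, 0, 0], [0, 0, 0], -1],
    [[0, 0, 30], [0, 0, 0], -1],
    [[0, 0, 60], [0, 0, 0], -1],
    [[-8, 35, 60], [0, 0, 0], -1],
    [[-16, 70, 60], [0, 0, 0], -1],
    [[-24, 105, 60], [0, 0, 0], -1],
    [[-25, 140, 60], [0, 0, 0], -1],
    [[-25, 175, 60], [0, 0, 0], -1],
    [[-25, 210, 60], [0, 0, 0], -1],
    [[-25, 220, 60], [0, 0, 0], -1],
    [[-25, 220, 60], [0, 0, 0], -1]
  ]
}}

```text
t: 19.7
eef_pos: [0.5472, 0.1934, 0.2179]
ee_rot: [-0.054, 0.999, 0.0, -0.001]
wrist_force: [0.2, -0.8, -2.6]
grip_width: 0.214
```

Run:
```python
from chips import *
o=monitor.get_obs();print(np.round(o['eef_pos'],4),o['ee_rot'],o['grip_width'],o['wrist_force'],'st',st(o['eef_pos']))
chips("8")
a=cv2.imread('pics/top_8.png')[130:260,100:400];b=cv2.imread('pics/scene_8.png')[160:300,220:460]
cv2.imwrite('pics/c8.png',np.vstack([cv2.resize(a,(600,260)),cv2.resize(b,(600,340))]))
```

```text
[0.5472 0.1934 0.2179] [-5.37577692e-02  9.98553609e-01  3.05337328e-04 -8.35885914e-04] 0.21448707051566743 [ 0.15081703 -0.75624558 -2.64099029] st [-20.43762768 218.16659349]
top 69 [ 24. -61.] [ 53. -40.] z [25. 34. 39.]
top 44 [  3. -92.] [ 25. -74.] z [35. 40. 45.]
top 51 [ -8. -30.] [ 23. -11.] z [28. 39. 46.]
top 173 [-46. -84.] [-14. -13.] z [29. 39. 60.]
scene 143 [-45. -62.] [-16. -13.] z [30. 44. 62.]
```

View pics/c8.png

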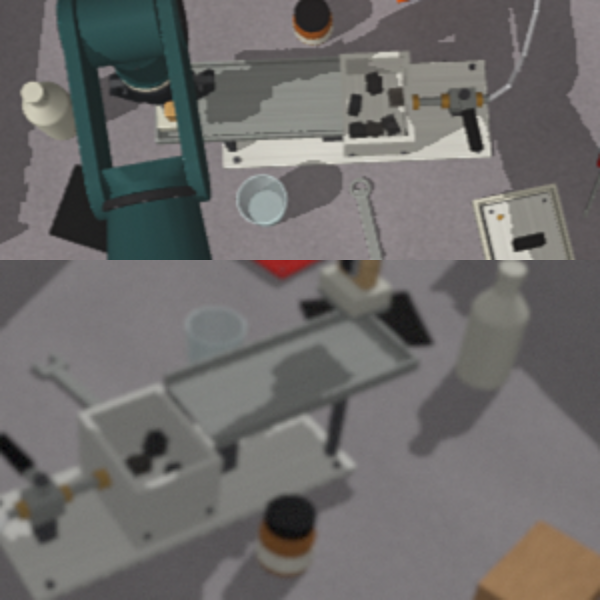

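The tray is empty and all six chips are on the chamber floor, below z 0.062. Returning the scraper to its mat.

{"api": "arm_command", "payload": {
  "rows": [
    [[-10, 9, 10], [0, 0, -0.05], -1],
    [[-35, 30, 10], [0, 0, -0.15], -1],
    [[-65, 55, 10], [0, 0, -0.25], -1],
    [[-95, 80, 10], [0, 0, -0.35], -1],
    [[-118, 100, 0], [0, 0, -0.403], -1],
    [[-126, 107, -20], [0, 0, -0.403], -1],
    [[-126, 107, -50], [0, 0, -0.403], -1],
    [[-126, 107, -80], [0, 0, -0.403], -1],
    [[-126, 107, -110], [0, 0, -0.403], -1],
    [[-126, 107, -135], [0, 0, -0.403], -1],
    [[-126, 107, -150], [0, 0, -0.403], -1],
    [[-126, 107, -150], [0, 0, -0.403], -1]
  ]
}}

```text
t: 20.8
eef_pos: [0.4198, 0.2939, 0.0641]
ee_rot: [0.151, 0.989, -0.003, -0.004]
wrist_force: [-0.1, 0.0, -2.0]
grip_width: 0.217
```

{"api": "arm_command", "payload": {
  "rows": [
    [[0, 0, 0], [0, 0, 0], -1],
    [[0, 0, 0], [0, 0, 0], -1],
    [[0, 0, 0], [0, 0, 0], -1]
  ]
}}

```text
t: 21.05
eef_pos: [0.4239, 0.2974, 0.071]
ee_rot: [0.15, 0.989, 0.001, 0.002]
wrist_force: [0.1, -0.2, -2.3]
grip_width: 0.211
```

{"api": "arm_command", "payload": {
  "rows": [
    [[0, 0, -7], [0, 0, 0], -1],
    [[0, 0, -14], [0, 0, 0], -1],
    [[0, 0, -19], [0, 0, 0], -1],
    [[0, 0, -22], [0, 0, 0], -1],
    [[0, 0, -23], [0, 0, 0], -1],
    [[0, 0, -24], [0, 0, 0], -1],
    [[0, 0, -24], [0, 0, 0], -1]
  ]
}}

```text
t: 21.63
eef_pos: [0.4225, 0.2969, 0.0477]
ee_rot: [0.15, 0.989, -0.0, 0.0]
wrist_force: [-5.8, -5.5, 14.0]
grip_width: 0.216
```

{"api": "arm_command", "payload": {
  "rows": [
    [[0, 0, 0], [0, 0, 0], -0.3],
    [[0, 0, 0], [0, 0, 0], 0.3],
    [[0, 0, 0], [0, 0, 0], 1],
    [[0, 0, 0], [0, 0, 0], 1],
    [[0, 0, 0], [0, 0, 0], 1],
    [[0, 0, 0], [0, 0, 0], 1],
    [[0, 0, 30], [0, 0, 0], 1],
    [[0, 0, 60], [0, 0, 0], 1],
    [[0, 0, 100], [0, 0, 0], 1],
    [[0, 0, 140], [0, 0, 0], 1],
    [[0, 0, 180], [0, 0, 0], 1],
    [[0, 0, 220], [0, 0, 0], 1]
  ]
}}

```text
t: 22.63
eef_pos: [0.4219, 0.297, 0.2666]
ee_rot: [0.15, 0.989, 0.0, -0.0]
wrist_force: [1.4, 0.4, 0.2]
grip_width: 1.001
```

{"api": "arm_command", "payload": {
  "rows": [
    [[-5, -580, 0], [0, 0, -1.007], 1],
    [[-5, -580, 0], [0, 0, -1.007], 1],
    [[-5, -580, 0], [0, 0, -1.007], 1],
    [[-5, -580, 0], [0, 0, -1.007], 1],
    [[-5, -580, 0], [0, 0, -1.007], 1],
    [[-5, -580, 0], [0, 0, -1.007], 1],
    [[-5, -580, 0], [0, 0, -1.007], 1],
    [[-5, -580, 0], [0, 0, -1.007], 1],
    [[-5, -580, 0], [0, 0, -1.007], 1],
    [[-5, -580, 0], [0, 0, -1.007], 1],
    [[-5, -580, 0], [0, 0, -1.007], 1],
    [[-5, -580, 0], [0, 0, -1.007], 1]
  ]
}}

```text
t: 23.63
eef_pos: [0.4174, -0.2049, 0.2649]
ee_rot: [0.608, 0.794, 0.0, 0.0]
wrist_force: [1.0, 0.3, 0.7]
grip_width: 0.995
```

Run:
```python
from chips import *
o=monitor.get_obs();print(np.round(o['eef_pos'],4),o['ee_rot'],o['grip_width'],o['wrist_force'])
for n in("top","scene"):
    p,d=snap(n,f"{n}_9.png"); P=cloud(n,d); ok=d>0; b=p.astype(int).sum(-1)
    print('lid handle',rect(P,ok&(b<150),.03,.07,(.3,.5),(-.4,-.2)))
    print('lid+tray',rect(P,ok&(b>150),.012,.026,(.25,.55),(-.45,-.15)))
    print('scr',rect(P,ok,.02,.09,(.3,.5),(.2,.4)))
    print('scrib',rect(P,ok,.055,.09,(.3,.5),(.2,.4)))
a=cv2.imread('pics/top_9.png')[130:310,90:410];b=cv2.imread('pics/scene_9.png')[120:300,100:420]
cv2.imwrite('pics/c9.png',np.vstack([cv2.resize(a,(533,300)),cv2.resize(b,(533,300))]))
```

```text
[ 0.4174 -0.2049  0.2649] [6.08428538e-01 7.93608581e-01 1.73616213e-04 3.23011200e-04] 0.9952518292213007 [0.9934815  0.301829   0.65160218]
lid handle {'c': array([ 409.7, -321.2]), 'wh': array([1.1, 6.8]), 'a': 63.7, 'z': np.float64(45.6), 'mean': array([ 409.9, -321.1]), 'n': 3}
lid+tray {'c': array([ 386.4, -310.8]), 'wh': array([80.6, 98.3]), 'a': 15.4, 'z': np.float64(18.4), 'mean': array([ 378.4, -327.6]), 'n': 486}
scr {'c': array([420.8, 298.5]), 'wh': array([52.1, 64. ]), 'a': 73.8, 'z': np.float64(37.6), 'mean': array([418.2, 293.6]), 'n': 402}
scrib {'c': array([420.4, 297.8]), 'wh': array([23. , 49.7]), 'a': 73.2, 'z': np.float64(70.6), 'mean': array([419.9, 296.3]), 'n': 146}
lid handle {'c': array([ 414.9, -306.2]), 'wh': array([16.8, 40.6]), 'a': 12.3, 'z': np.float64(46.8), 'mean': array([ 417.1, -306. ]), 'n': 116}
lid+tray {'c': array([ 408.5, -305.5]), 'wh': array([164.8, 126.2]), 'a': 14.8, 'z': np.float64(20.3), 'mean': array([ 416.3, -305.6]), 'n': 1578}
scr {'c': array([419.8, 293.6]), 'wh': array([50.2, 63.2]), 'a': 71.7, 'z': np.float64(60.2), 'mean': array([420. , 291.3]), 'n': 187}
scrib {'c': array([421. , 294.5]), 'wh': array([21.1, 52.8]), 'a': 72.0, 'z': np.float64(71.1), 'mean': array([424.4, 291.8]), 'n': 104}
```

View pics/c9.png

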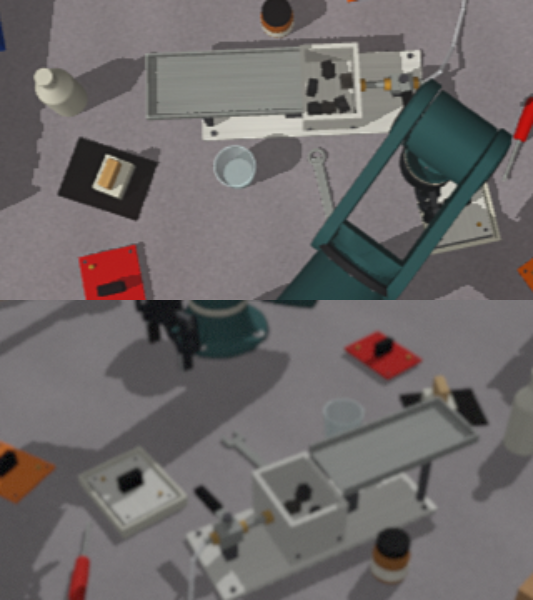

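The scraper stands on its mat at (112,175) in the top view and the lid is unmoved in its tray. Re-gripping the lid at the same TCP pose as at its release.

{"api": "arm_command", "payload": {
  "rows": [
    [[-6, -35, 0], [0, 0, 0.006], 1],
    [[-6, -70, 0], [0, 0, 0.006], 1],
    [[-6, -99, -20], [0, 0, 0.006], 1],
    [[-6, -99, -55], [0, 0, 0.006], 1],
    [[-6, -99, -90], [0, 0, 0.006], 1],
    [[-6, -99, -125], [0, 0, 0.006], 1],
    [[-6, -99, -150], [0, 0, 0.006], 1],
    [[-6, -99, -160], [0, 0, 0.006], 1],
    [[-6, -99, -160], [0, 0, 0.006], 1],
    [[-6, -99, -160], [0, 0, 0.006], 1]
  ]
}}

```text
t: 24.57
eef_pos: [0.4125, -0.3016, 0.1056]
ee_rot: [0.606, 0.796, 0.0, 0.0]
wrist_force: [0.6, 0.9, -0.1]
grip_width: 1.003
```

{"api": "arm_command", "payload": {
  "rows": [
    [[-1, -2.5, -20], [0, 0, 0], 1],
    [[-1, -2.5, -40], [0, 0, 0], 1],
    [[-1, -2.5, -60], [0, 0, 0], 1],
    [[-1, -2.5, -72], [0, 0, 0], 1],
    [[-1, -2.5, -76], [0, 0, 0], 1],
    [[-1, -2.5, -76], [0, 0, 0], 1],
    [[-1, -2.5, -76], [0, 0, 0], 1],
    [[-1, -2.5, -76], [0, 0, 0], 1]
  ]
}}

```text
t: 25.23
eef_pos: [0.4121, -0.3053, 0.0307]
ee_rot: [0.606, 0.796, -0.0, 0.002]
wrist_force: [0.5, 0.1, 1.3]
grip_width: 1.0
```

{"api": "arm_command", "payload": {
  "rows": [
    [[0, 0, 0], [0, 0, 0], -1],
    [[0, 0, 0], [0, 0, 0], -1],
    [[0, 0, 0], [0, 0, 0], -1],
    [[0, 0, 0], [0, 0, 0], -1],
    [[0, 0, 0], [0, 0, 0], -1],
    [[0, 0, 0], [0, 0, 0], -1],
    [[0, 0, 0], [0, 0, 0], -1],
    [[0, 0, 0], [0, 0, 0], -1],
    [[0, 0, 0], [0, 0, 0], -1],
    [[0, 0, 0], [0, 0, 0], -1]
  ],
  "force": 60
}}

```text
t: 26.07
eef_pos: [0.4112, -0.3045, 0.0291]
ee_rot: [0.606, 0.796, 0.0, 0.0]
wrist_force: [0.2, -0.1, 1.6]
grip_width: 0.195
```

{"api": "arm_command", "payload": {
  "rows": [
    [[0, 0, 15], [0, 0, 0], -1],
    [[0, 0, 40], [0, 0, 0], -1],
    [[0, 0, 70], [0, 0, 0], -1],
    [[0, 0, 100], [0, 0, 0], -1],
    [[0, 0, 130], [0, 0, 0], -1],
    [[0, 0, 160], [0, 0, 0], -1],
    [[10, 12, 175], [0, 0, -0.02], -1],
    [[30, 37, 175], [0, 0, -0.05], -1],
    [[50, 62, 175], [0, 0, -0.08], -1],
    [[70, 87, 175], [0, 0, -0.11], -1],
    [[90, 112, 175], [0, 0, -0.14], -1],
    [[110, 137, 175], [0, 0, -0.166], -1]
  ]
}}

```text
t: 27.07
eef_pos: [0.5209, -0.1658, 0.2023]
ee_rot: [0.67, 0.742, -0.001, -0.001]
wrist_force: [0.4, -0.7, -2.3]
grip_width: 0.198
```

{"api": "arm_command", "payload": {
  "rows": [
    [[20, 25, 0], [0, 0, 0], -1],
    [[40, 50, 0], [0, 0, 0], -1],
    [[60, 75, 0], [0, 0, 0], -1],
    [[72, 90, 0], [0, 0, 0], -1],
    [[76, 94.5, 0], [0, 0, 0], -1],
    [[76, 94.5, -15], [0, 0, 0], -1],
    [[76, 94.5, -30], [0, 0, 0], -1],
    [[76, 94.5, -30], [0, 0, 0], -1],
    [[76, 94.5, -30], [0, 0, 0], -1],
    [[76, 94.5, -30], [0, 0, 0], -1]
  ]
}}

```text
t: 27.9
eef_pos: [0.5967, -0.0734, 0.1739]
ee_rot: [0.67, 0.742, -0.0, -0.0]
wrist_force: [-0.3, 0.1, -2.1]
grip_width: 0.195
```

Run:
```python
from chips import *
o=monitor.get_obs();print(np.round(o['eef_pos'],4),o['ee_rot'],o['grip_width'],o['wrist_force'])
p,d=snap("scene","s10.png"); P=cloud("scene",d); ok=d>0; b=p.astype(int).sum(-1)
print('lid',rect(P,ok&(b>200),.15,.19,(.5,.7),(-.2,0.05)))
cv2.imwrite('pics/c10.png',cv2.resize(cv2.imread('pics/s10.png')[150:300,180:380],(800,600)))
```

```text
[ 0.5967 -0.0734  0.1739] [ 6.70071750e-01  7.42296305e-01 -1.97876159e-04 -7.85510769e-05] 0.19513297133035676 [-0.3012454   0.12265314 -2.11432916]
lid {'c': array([595.6, -74.5]), 'wh': array([137.8, 102. ]), 'a': 5.6, 'z': np.float64(164.8), 'mean': array([610.5, -81.1]), 'n': 1191}
```

View pics/c10.png

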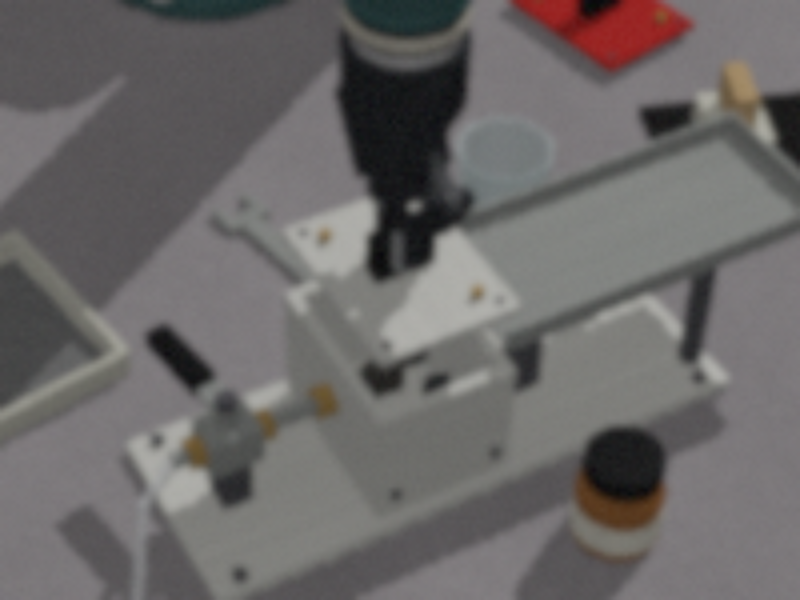

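The lid is level and aligned above the chamber at (400,285). Lowering slowly to the original seated TCP pose.

{"api": "arm_command", "payload": {
  "rows": [
    [[0.5, 0.4, -10], [0, 0, 0], -1],
    [[0.5, 0.4, -20], [0, 0, 0], -1],
    [[0.5, 0.4, -30], [0, 0, 0], -1],
    [[0.5, 0.4, -38], [0, 0, 0], -1],
    [[0.5, 0.4, -43], [0, 0, 0], -1],
    [[0.5, 0.4, -47], [0, 0, 0], -1],
    [[0.5, 0.4, -50], [0, 0, 0], -1],
    [[0.5, 0.4, -53], [0, 0, 0], -1],
    [[0.5, 0.4, -55], [0, 0, 0], -1],
    [[0.5, 0.4, -55], [0, 0, 0], -1]
  ]
}}

```text
t: 28.78
eef_pos: [0.5978, -0.0728, 0.1211]
ee_rot: [0.67, 0.742, 0.0, 0.001]
wrist_force: [-2.2, -3.8, 4.2]
grip_width: 0.197
```

{"api": "arm_command", "payload": {
  "rows": [
    [[0, 0, 0], [0, 0, 0], -1],
    [[0, 0, -1], [0, 0, 0], -1],
    [[0, 0, -1], [0, 0, 0], -1],
    [[0, 0, -1], [0, 0, 0], -1]
  ]
}}

```text
t: 29.12
eef_pos: [0.5978, -0.0728, 0.1211]
ee_rot: [0.67, 0.743, 0.0, 0.001]
wrist_force: [-4.9, -1.9, 8.9]
grip_width: 0.2
```

{"api": "arm_command", "payload": {
  "rows": [
    [[0, 0, 0], [0, 0, 0], 0],
    [[0, 0, 0], [0, 0, 0], 0.5],
    [[0, 0, 0], [0, 0, 0], 1],
    [[0, 0, 0], [0, 0, 0], 1],
    [[0, 0, 0], [0, 0, 0], 1],
    [[0, 0, 0], [0, 0, 0], 1],
    [[0, 0, 30], [0, 0, 0], 1],
    [[0, 0, 60], [0, 0, 0], 1],
    [[0, 0, 100], [0, 0, 0], 1],
    [[0, 0, 140], [0, 0, 0], 1],
    [[-30, 0, 140], [0, 0, 0], 1],
    [[-60, 0, 140], [0, 0, 0], 1]
  ]
}}

```text
t: 30.12
eef_pos: [0.5395, -0.0729, 0.2618]
ee_rot: [0.67, 0.743, 0.002, 0.004]
wrist_force: [-1.0, -0.2, 0.1]
grip_width: 1.001
```

Run:
```python
from chips import *
o=monitor.get_obs();print(np.round(o['eef_pos'],4),o['ee_rot'],o['grip_width'],o['wrist_force'],o['joint_positions'])
p,d=snap("scene","s11.png"); P=cloud("scene",d); ok=d>0; b=p.astype(int).sum(-1)
print('before: handle 598.5,-76.4 z137.8; lid 593.6,-70.6 138x110 z112.1')
print('handle',rect(P,ok&(b<150),.122,.16,(.55,.65),(-.13,-.02)))
print('lid',rect(P,ok&(b>200),.105,.117,(.5,.7),(-.15,-.02)))
Q=st(P);s=ok&(b>200)&(P[...,2]>.1)&(P[...,2]<.125)&(abs(Q[...,0])<60)&(Q[...,1]>-95)&(Q[...,1]<-5)
q=Q[s];A=np.c_[q,np.ones(len(q))];c=np.linalg.lstsq(A,P[s][:,2]*1000,rcond=None)[0];print('tilt',c)
P0,d0=cv2.imread('pics/s1.png'),None
l=ok&(b<170)&(P[...,2]>.08)&(P[...,2]<.115)&(Q[...,1]<-120)&(Q[...,1]>-290)&(Q[...,0]<-20)&(Q[...,0]>-110)
r=Q[l];print('lever',len(r),r.min(0),r.max(0),r.mean(0))
cv2.imwrite('pics/c11.png',cv2.resize(cv2.imread('pics/s11.png')[150:300,180:380],(800,600)))
```

```text
[ 0.5395 -0.0729  0.2618] [0.66955413 0.74275199 0.00202753 0.00355463] 1.0012249453507334 [-1.03694504 -0.22588165  0.14143971] [-2.38514502e-01  6.48354907e-02  1.33465853e+00  1.92939657e-04
  1.73391638e+00 -3.42046943e-01]
before: handle 598.5,-76.4 z137.8; lid 593.6,-70.6 138x110 z112.1
handle {'c': array([601.8, -76. ]), 'wh': array([14.8, 40.3]), 'a': 6.8, 'z': np.float64(138.0), 'mean': array([603.9, -76.7]), 'n': 121}
lid {'c': array([596.7, -70.7]), 'wh': array([135.7, 108.8]), 'a': 5.5, 'z': np.float64(112.2), 'mean': array([602.5, -75.1]), 'n': 1313}
tilt [ 2.91205782e-04 -5.24984994e-04  1.12233698e+02]
lever 107 [ -76.01631744 -197.96225877] [ -21.66861522 -177.48179724] [ -47.2704404  -187.94808123]
```

View pics/c11.png

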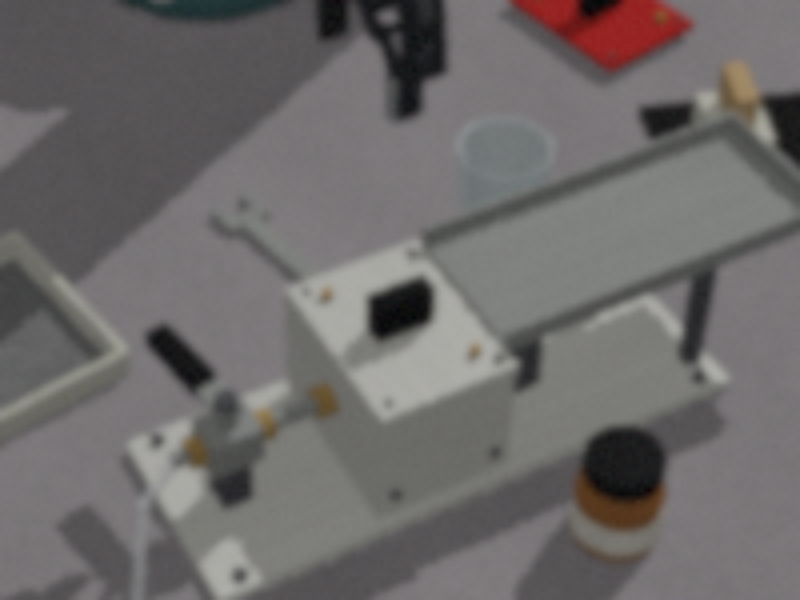

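The lid is seated: z 112.2 mm, zero tilt, as at the start. The lever is still nearly shut at (180,360). Planning the lever sweep.

Run:
```python
from h import *
s=w(-68,-140);print('start',s)
prev=s
for th in np.arange(.15,1.6,.1425):
    u=np.array([-np.cos(th),-np.sin(th)]);v=np.array([np.sin(th),-np.cos(th)])
    d=9.5+11*np.cos(th)+14*np.sin(th)
    q=w(*(62*u-d*v+[0,-175]));print(round(th,2),q,(q-s).round(0))
```

```text
start [ 536.8 -167.7]
0.15 [ 542.3 -189.3] [  6. -22.]
0.29 [ 541.5 -197.2] [  5. -30.]
0.43 [ 541.7 -205.6] [  5. -38.]
0.58 [ 543.2 -214.1] [  6. -46.]
0.72 [ 546.  -222.7] [  9. -55.]
0.86 [ 550.3 -231. ] [ 14. -63.]
1.0 [ 556.  -238.9] [ 19. -71.]
1.15 [ 563. -246.] [ 26. -78.]
1.29 [ 571.4 -252. ] [ 35. -84.]
1.43 [ 580.9 -256.7] [ 44. -89.]
1.57 [ 591.3 -259.7] [ 54. -92.]
```

{"api": "arm_command", "payload": {
  "rows": [
    [[-8, -35, 0], [0, 0, 0], -1],
    [[-8, -70, 0], [0, 0, 0], -1],
    [[-8, -94, 0], [0, 0, 0], -1],
    [[-8, -94, 0], [0, 0, 0], -1],
    [[-8, -94, 0], [0, 0, 0], -1],
    [[-8, -94, -20], [0, 0, 0], -1],
    [[-8, -94, -40], [0, 0, 0], -1],
    [[-8, -94, -60], [0, 0, 0], -1],
    [[-8, -94, -60], [0, 0, 0], -1],
    [[-8, -94, -60], [0, 0, 0], -1]
  ]
}}

```text
t: 31.0
eef_pos: [0.5289, -0.165, 0.1966]
ee_rot: [0.669, 0.743, -0.0, -0.002]
wrist_force: [0.4, -0.4, 0.4]
grip_width: 0.0
```

{"api": "arm_command", "payload": {
  "rows": [
    [[8, -3, -25], [0, 0, 0], -1],
    [[8, -3, -50], [0, 0, 0], -1],
    [[8, -3, -75], [0, 0, 0], -1],
    [[8, -3, -95], [0, 0, 0], -1],
    [[8, -3, -108], [0, 0, 0], -1],
    [[8, -3, -108], [0, 0, 0], -1],
    [[8, -3, -108], [0, 0, 0], -1]
  ]
}}

```text
t: 31.58
eef_pos: [0.5381, -0.1692, 0.0909]
ee_rot: [0.67, 0.743, 0.0, 0.0]
wrist_force: [0.7, -0.5, 0.8]
grip_width: 0.0
```

{"api": "arm_command", "payload": {
  "rows": [
    [[2, -10, -3], [0, 0, 0], -1],
    [[4, -20, -3], [0, 0, 0], -1],
    [[4, -28, -3], [0, 0, 0], -1],
    [[4, -36, -3], [0, 0, 0], -1],
    [[5, -44, -3], [0, 0, 0], -1],
    [[8, -53, -3], [0, 0, 0], -1],
    [[13, -61, -3], [0, 0, 0], -1],
    [[18, -69, -3], [0, 0, 0], -1],
    [[25, -76, -3], [0, 0, 0], -1],
    [[33, -82, -3], [0, 0, 0], -1],
    [[38, -85, -3], [0, 0, 0], -1],
    [[43, -87, -3], [0, 0, 0], -1]
  ]
}}

```text
t: 32.58
eef_pos: [0.5806, -0.2574, 0.0862]
ee_rot: [0.67, 0.742, -0.001, -0.0]
wrist_force: [-2.6, 1.9, 0.5]
grip_width: 0.004
```

```bash
cat > lev.py <<'E'
from h import *
def lev(f):
    o=monitor.get_obs();print(np.round(o['eef_pos'],4),o['wrist_force'],'st',st(o['eef_pos']))
    for n in("top","scene"):
        p,d=snap(n,n+f);
        for q in models.pinpoint(n,"valve_tip")[:2]:
            u=np.array(q['position'])*[560,420];x=st(onz(n,*u,.095))-[0,-175];print(n,round(q['p'],2),u.round(),x.round(),'ang',np.arctan2(-x[1],-x[0]).round(2),'r',np.hypot(*x).round())
E
python3 - <<'E'
from lev import *
lev('12.png')
a=cv2.imread('pics/top12.png')[130:280,240:400];b=cv2.imread('pics/scene12.png')[150:300,160:320]
cv2.imwrite('pics/c12.png',np.hstack([cv2.resize(a,(400,375)),cv2.resize(b,(400,375))]))
E
```

```text
[ 0.5806 -0.2574  0.0862] [-2.63402355  1.93559197  0.46764887] st [ -33.60080198 -233.69578784]
top 0.53 [357. 181.] [-16. -73.] ang 1.36 r 74.0
scene 0.61 [212. 263.] [  4. -72.] ang 1.63 r 72.0
```

View pics/c12.png

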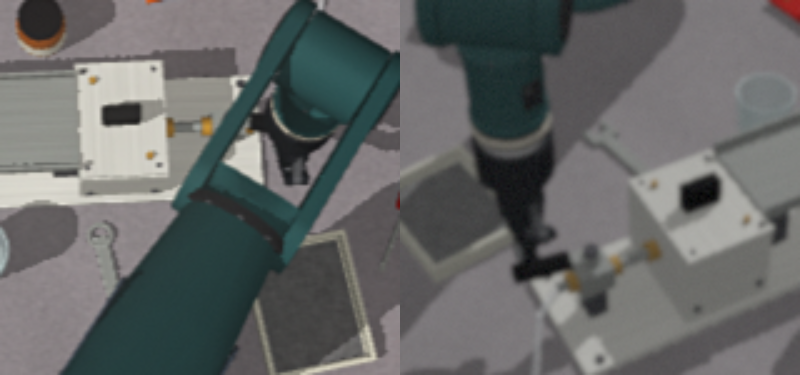

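The lever is nearly in line with the pipe in the scene crop (540,268). Pushing it the last few millimetres to the stop.

{"api": "arm_command", "payload": {
  "rows": [
    [[3, -1, 0], [0, 0, 0], -1],
    [[6, -1, 0], [0, 0, 0], -1],
    [[9, -1, 0], [0, 0, 0], -1],
    [[9, -1, 0], [0, 0, 0], -1]
  ]
}}

```text
t: 33.12
eef_pos: [0.5898, -0.258, 0.087]
ee_rot: [0.67, 0.743, -0.0, 0.001]
wrist_force: [-1.4, -1.1, 0.4]
grip_width: -0.005
```

{"api": "arm_command", "payload": {
  "rows": [
    [[3, 0, 0], [0, 0, 0], -1],
    [[5, 0, 0], [0, 0, 0], -1],
    [[5, 0, 0], [0, 0, 0], -1]
  ]
}}

```text
t: 33.37
eef_pos: [0.5918, -0.2581, 0.0869]
ee_rot: [0.67, 0.742, -0.002, -0.002]
wrist_force: [-10.5, -2.1, 4.4]
grip_width: -0.001
```

Run:
```python
from lev import *
lev('13.png')
```

```text
[ 0.5918 -0.2581  0.0869] [-10.51099657  -2.1323596    4.35336721] st [ -22.50112703 -235.4861736 ]
top 0.56 [356. 175.] [  4. -71.] ang 1.62 r 71.0
top 0.37 [159. 236.] [-149.  490.] ang -1.28 r 512.0
scene 0.7 [214. 263.] [  6. -67.] ang 1.66 r 67.0
```

The stop is reached: 10.5 N, lever reading ≈1.6. Backing off, retreating and checking everything.

{"api": "arm_command", "payload": {
  "rows": [
    [[-12, 0, 0], [0, 0, 0], -1],
    [[-30, 0, 0], [0, 0, 0], -1],
    [[-45, 0, 20], [0, 0, 0], -1],
    [[-45, 0, 55], [0, 0, 0], -1],
    [[-45, 0, 95], [0, 0, 0], -1],
    [[-45, 0, 135], [0, 0, 0], -1],
    [[-80, 0, 170], [0, 0, 0], -1],
    [[-120, 0, 170], [0, 0, 0], -1],
    [[-160, 0, 170], [0, 0, 0], -1],
    [[-200, 0, 170], [0, 0, 0], -1],
    [[-200, 0, 170], [0, 0, 0], -1],
    [[-200, 0, 170], [0, 0, 0], -1]
  ]
}}

```text
t: 34.57
eef_pos: [0.3937, -0.2572, 0.2576]
ee_rot: [0.67, 0.742, 0.001, 0.001]
wrist_force: [1.0, -1.1, -0.2]
grip_width: -0.001
```

Run:
```python
from lev import *
lev('14.png')
for n in("top","scene"):
    p,d=snap(n,f"{n}_15.png"); P=cloud(n,d); ok=d>0; b=p.astype(int).sum(-1);Q=st(P)
    print('handle',rect(P,ok&(b<150),.122,.16,(.55,.65),(-.13,-.02)))
    print('lid',rect(P,ok&(b>200),.105,.117,(.5,.7),(-.15,-.03)))
    print('scrib',rect(P,ok,.055,.09,(.3,.5),(.2,.4)))
    l=ok&(b<150)&(P[...,2]>.085)&(P[...,2]<.115)&(Q[...,1]<-195)&(Q[...,1]>-290)&(abs(Q[...,0])<60)
    r=Q[l];print('lever',len(r),r.mean(0) if len(r) else 0)
a=cv2.imread('pics/top_15.png')[110:310,90:430];b=cv2.imread('pics/scene_15.png')[120:300,100:420]
cv2.imwrite('pics/c15.png',np.vstack([cv2.resize(a,(510,300)),cv2.resize(b,(510,290))]))
```

```text
[ 0.3937 -0.2572  0.2576] [ 0.97255967 -1.06351564 -0.1569686 ] st [-219.52065623 -214.22311348]
top 0.66 [332. 177.] [ 1. -1.] ang 2.48 r 1.0
top 0.47 [354. 177.] [ -1. -64.] ang 1.55 r 64.0
scene 0.64 [214. 264.] [ 11. -67.] ang 1.74 r 68.0
scene 0.62 [179. 234.] [-127. -106.] ang 0.7 r 166.0
handle {'c': array([595.7, -71.9]), 'wh': array([16.4, 39.2]), 'a': 9.5, 'z': np.float64(141.5), 'mean': array([594.7, -72.7]), 'n': 97}
lid {'c': array([597.2, -74.8]), 'wh': array([137.2,  95.7]), 'a': 3.5, 'z': np.float64(110.1), 'mean': array([593.9, -76.1]), 'n': 1241}
scrib {'c': array([420.4, 296.8]), 'wh': array([21.7, 49.8]), 'a': 73.1, 'z': np.float64(70.0), 'mean': array([420. , 296.6]), 'n': 143}
lever 132 [  -0.9282989  -228.29992875]
handle {'c': array([602.1, -77.1]), 'wh': array([14.7, 39.1]), 'a': 9.0, 'z': np.float64(138.7), 'mean': array([603.9, -77. ]), 'n': 121}
lid {'c': array([596.4, -75.1]), 'wh': array([137.4, 100.3]), 'a': 5.5, 'z': np.float64(112.0), 'mean': array([603., -81.]), 'n': 1179}
scrib {'c': array([422., 294.]), 'wh': array([21.7, 60.6]), 'a': 74.3, 'z': np.float64(71.5), 'mean': array([424.7, 291.5]), 'n': 105}
lever 137 [   4.14757121 -230.58917187]
```

View pics/c15.png

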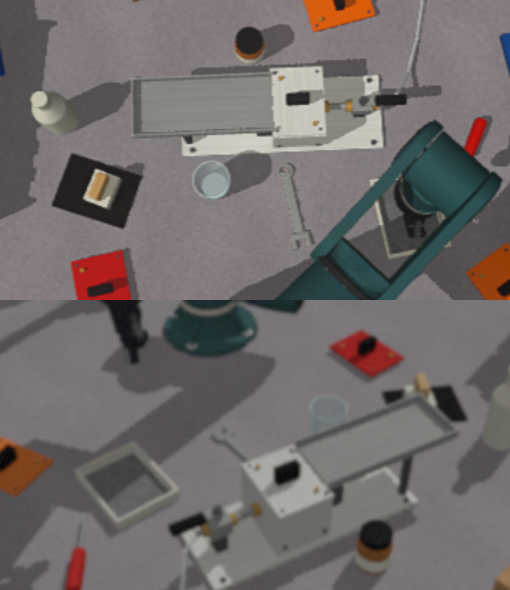

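```bash
python3 -c "
from h import *
print(finish_job())"
```

```text
the job is handed in; nothing more can be done
None
```

The job is done and handed in at about 35 s of the 200 s allowed; `finish_job()` gave no verdict. I laid the lid in its tray and wiped all six chips into the chamber in two scraper passes. The scraper then went back upright on its mat, the lid was re-seated, and I pushed the valve lever to its stop.

| Check | What the last pictures showed |
|---|---|
| Chips | Sample tray empty; six chips on the chamber floor, all below 62 mm height, seen just before the lid went on |
| Lid | Flange top 110 to 112 mm high, as at the start; no measurable tilt; about 3 mm or less off its starting place, within the plug's play |
| Valve | Lever in line with the pipe: 1.55 rad from the top camera, about 1.6 to 1.7 rad from the scene camera |
| Scraper | Upright on the mat, about 15 mm from its centre |
| Bystanders | All looked in place; I did not measure them again |
| Robot | Gripper clear of everything |

- **Lid seating force:** when I lowered the lid back, the tool stopped about 2 mm higher than at the first grasp, with 4 to 9 N on it. The later height and tilt readings both agree that the lid is seated.
- **Camera disagreement:** the two cameras differ by 4 to 6 mm on small high parts such as the lid handle. That offset was there from the start, and it also explains the spread in the lever angle.

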